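Hold the loaded yarn winder at its index

TASK

Take the yarn winder's black hand lever and use it to swing the top-heavy wheel up until the steel pointer on its rim stands under the bent index tab, keep the pointer within the width of the tab for six seconds without a break, then let the wheel down gently onto the stop it leaned on at the start and let go of the lever. Turn the wheel only through the lever (the lever drives it through a soft spring, so the wheel will not stay up by itself): do not touch the wheel, its spool or the tab, do not let it swing over to the other stop or drop, and leave the things standing around it where they are.

Things in the scene. Friction and masses are not known exactly. Their poses are not given: they have to be found in the camera images.
- winder: wooden yarn winder, fixed: base board 260 x 260 x 22 mm; origin under the base centre, x level from the lever side to the post side, y level to the left, z up. Axle along x, 190 mm above the table, from a post at x = +105 mm. The wheel turns in the plane x = +30 mm, the hand lever in the plane x = -80 mm. A loose reel stands on the base.
- wheel (a joint): angle of the wheel about the axle: 0 = pointer and full spool straight up, positive = leaning to the winder's +y side; stops at -0.6 and +0.6 rad, starts on the +0.6 stop. Nominal inertia of wheel with spool 0.0225 kg m2 (hidden +-15 %); gravity torque 0.423 N m x sin(angle) away from upright (hidden +-10 %); nearly frictionless. See lever for the spring.
- lever (a joint): angle of the hand lever relative to the wheel, same axle and sense; 0 = parallel to the pointer spoke, range +-1.3. A spring pulls the wheel towards the lever: 0.34 N m per rad, weaker than gravity, so with the lever held still the wheel falls away; move the lever against the wheel's motion. It holds still at about -0.423 sin(wheel angle) / 0.34. Lever's lean from vertical = wheel + lever angle.
- index (a joint): angle of the index tab about the axle, same zero and sense as wheel; set somewhere from -0.2 to +0.2 rad and stiff: it stays where it is. The wheel is at the index when wheel equals index.
- handle (a point): centre of the lever's black round cross-bar, 26 mm diameter, 56 mm long, along the winder's x, 120 mm from the axle at the upper end of the flat steel lever, robot side of the wheel (winder x = -84 mm). Pinch it from above, fingers on its +y and -y sides; it moves on a circle about the axle. The lever is balanced and weighs 0.18 kg. Axes: x as the winder's, z outward along the lever.
- pointer (a point): outer tip of the steel pointer on the wheel rim, 182 mm from the axle; z outward along the pointer spoke, x as the winder's.
- index_tab (a point): middle of the bent index tab, a flat steel plate 38 mm long along the arc and 16 mm wide (plus or minus 0.1 rad seen from the axle), 192 mm from the axle, in the wheel's plane just outside the pointer; z outward from the axle.
- axle (a point): centre of the wheel hub on the axle, 190 mm above the table; turns with the wheel. The wheel has a round wooden rim of 150 mm radius, four spokes and three short empty pegs (not to be touched).
- reel_a: bystander, thread reel 48 mm diameter, 55 mm tall, standing on the winder's base; origin under its centre
- reel_b: bystander, thread reel as reel_a, on the table; origin under its centre
- reel_c: bystander, thread reel as reel_a, on the table; origin under its centre
- button_jar: bystander, jar 80 mm diameter, 100 mm tall; origin under its centre
- pin_dish: bystander, white bowl 100 mm diameter, 35 mm tall; origin under its centre
- spool: the full spool (66 mm diameter, 60 mm long, nominal 0.38 kg) on the pointer spoke, post side, 110 mm from the axle: it makes the wheel top-heavy (not to be touched); origin on its own axis, stiff on its peg

How it is judged:
On the way, in this order (a step that is already met when the one before it is completed fails the run):
1. the pointer stays within the width of the index tab (0.1 rad either side of its middle) for six seconds without a break (angle between the z axis of pointer and the z axis of index_tab, either way round below 0.1 rad), for 6 s.
2. the wheel is back on the stop it started from (value of joint wheel above 0.55 rad and velocity of joint wheel between -0.1 and 0.1 rad/s), for 0.3 s.
At the end, for the whole second after the job is handed in: the wheel rests on its starting stop (angle above 0.55 rad, slower than 0.1 rad/s) and the lever has sprung back to within 0.15 rad of the wheel's spoke (all of step 2 and value of joint lever between -0.15 and 0.15 rad); the robot touches nothing.
It fails at once if the robot touches the wheel (rim, spokes, hub, pointer) or its spool (contact force between anything else and spool above 0.3 N or contact force between anything else and wheel_c0 above 0.3 N or contact force between anything else and wheel_c1 above 0.3 N or contact force between anything else and wheel_c2 above 0.3 N or contact force between anything else and wheel_c3 above 0.3 N or contact force between anything else and wheel_c4 above 0.3 N or contact force between anything else and wheel_c5 above 0.3 N or contact force between anything else and wheel_c6 above 0.3 N or contact force between anything else and wheel_c7 above 0.3 N or contact force between anything else and wheel_c8 above 0.3 N or contact force between anything else and wheel_c9 above 0.3 N or contact force between anything else and wheel_c10 above 0.3 N or contact force between anything else and wheel_c11 above 0.3 N or contact force between anything else and wheel_c12 above 0.3 N or contact force between anything else and wheel_c13 above 0.3 N or contact force between anything else and wheel_c14 above 0.3 N or contact force between anything else and wheel_c15 above 0.3 N or contact force between anything else and wheel_c16 above 0.3 N or contact force between anything else and wheel_c17 above 0.3 N).
It fails at once if the wheel is dropped or slung (faster than 1.6 rad/s), or swings over to the other stop (velocity of joint wheel above 1.6 rad/s or velocity of joint wheel below -1.6 rad/s or value of joint wheel below -0.55 rad).
It fails at once if the index tab is shifted by more than 8 mm (distance of index_tab from where it was at the start of the episode above 0.008 m).
It fails at once if a bystander is moved by more than 30 mm or tipped (distance of any of reel_a, reel_b, reel_c, button_jar, pin_dish from where it was at the start of the episode above 0.03 m or angle between any of reel_a, reel_b, reel_c, button_jar, pin_dish's own z axis and vertical above 0.4 rad).
It also fails if it takes over 64 s, if anything falls off the work surface, if the arm or the gripper's body presses on something with over 40 N, if the wrist force passes 120 N, or if a joint passes its speed limit or range.

ROBOT

A 6-joint arm with a two-finger parallel gripper is mounted at the origin on the work surface. World frame = base frame: x ahead of the robot, y to its left, z up, the work surface at z = 0. Lengths are in m, angles in rad, forces in N, time in s.
With the tool pointing down it reaches from about 0.275 to 1 m from the base axis. Payload 8.4 kg.
Tool frame: the origin (TCP) lies at the very end of the fingers, on their centre line; the grasp point (between the pads) lies 19 mm behind it; z points along the fingers, y is the line along which they close (so a half turn about z gives the same grasp; the last joint's range is limited). The gripper opens to 85 mm and grips with 20 to 120 N. Pads are 22 mm wide; open, the fingers measure 114 mm over their backs; the gripper's body (76 mm by 85 mm) begins 54 mm behind the grasp point. The pads swing forward as they close: fully open they stand 13 mm farther back than shut.
Start: joints at [1.258, 0.353, 1.633, -0, 1.155, -0.002], TCP at [0.191, 0.595, 0.231] pointing down, gripper open.
Joint ranges: [-2.63, 2.63], [-0.92, 2.1], [0.06, 2.66], [-1.3, 4.44], [0, 2.69], [-3.02, 3.02]. Speed limits (rad/s): [2.22, 2.22, 2.79, 3.14, 3.14, 3.14].

INTERFACE

Orientations are given as a unit quaternion [x, y, z, w].
In Python, from station import * gives the robot as it stands.
- The arm moves only by the tool move_arm, never from a script. Its argument "deltas" is a list that holds one entry, the list of rows, each a list of 7 numbers: the shift along the tool's x, y, z normalised to -1 to 1, where 1 is 0.05 m, then the turn, a rotation vector about the tool's x, y, z normalised to -1 to 1, where 1 is 5 degrees, then the opening, from -1 (shut) to 1 (fully open). In form: [[[tx, ty, tz, wx, wy, wz, jaw], ...]]. A call has 1 to 8 rows; each row shifts and turns the commanded pose from where the row before left it, along the tool's axes as they then stand; what a row does not reach is not made up. A row lasts 1/12 s, in which the tool goes at most 41.7 mm and 7.16 degrees, less where a joint would pass 70% of its speed; a pose out of reach is approached as far as the arm can. A call with a number of a shift or a turn outside -1 to 1 is refused whole. A call with a gripper value outside its range is refused whole. The fingers move at their own pace and stop on an object; the grip force is fixed at half the most. Time passes only in rows, so rows that do not move let the fingers close. It gives the time, the measured TCP pose, the force, the opening and the grip force at its end, in the units of the state.
- state(): the state, without advancing time (a new reading comes with each control period).
- capture(name): name is "scene" or "top" or "wrist"; returns a dict with "pixels" (480x640x3 uint8, red, green, blue), "camera_matrix" (3x3 intrinsics, pixels), "R" (3x3) and "t" (3): a world point X has camera coordinates R X + t. Camera axes: x right, y down, z forward; pixel columns grow to the right and rows downward; lengths in m; the calibration is good to about 2 mm. A picture is of the moment at which its call begins. There is no depth.
- job_done(): hands the job in; it is judged then, once.
The state is a dict: "time_s": time; "joints": joint angles; "dq": joint speeds; "joint_torque": joint torques, N m; "position": TCP position; "tcp_rot": TCP orientation; "force": force on the tool from outside, world axes, zero at the start; "wrist_torque": the same for the moment, N m; "finger_gap": finger opening in m; "grip_force": force on a finger pad.
Only numpy, scipy, OpenCV 4.12 (cv2) and the standard library are available. Lean on these libraries where they do the work, as an engineer would, in place of code of your own. Each camera call takes 0.05 s, during which the arm holds its last target. There are 200 camera calls.

## Working session

There is one attempt and no reset: what is moved stays moved. The work goes in short steps, Python scripts to look and compute and a tool call to move; the robot and the scene stay as the last step left them, time stands still between calls to the robot, and variables do not carry over. Pictures are saved under pics/ and viewed, at most 10 in all, crops included, and the job is handed in when it is done.

Besides the shell and the picture viewer there is one more tool, called after "Request:" as name([rows], argument=value, ...), one row to a line, values as JSON. move_arm: Moves the arm, as the interface text tells. Its arguments: {"type":"object","properties":{"deltas":{"type":"array"}},"required":["deltas"]}

```bash
mkdir -p pics; ls; python3 - <<'E'
from station import *
import cv2,numpy as np
for n in ("scene","top"):
    c=capture(n); cv2.imwrite(f"pics/{n}0.png",c["pixels"][:,:,::-1]); np.savez(f"{n}0.npz",**c)
    print(n,c["camera_matrix"].tolist(),(-c["R"].T@c["t"]).tolist(),c["R"].round(3).tolist())
print(state())
E
```

```text
pics
scene [[513.5628752302523, 0.0, 325.42891073536646], [0.0, 513.5628752302523, 237.34263785793456], [0.0, 0.0, 1.0]] [0.4443246722449575, 1.0098918675626753, 1.1687210220727644] [[-0.989, -0.145, 0.004], [-0.1, 0.665, -0.74], [0.105, -0.733, -0.672]]
top [[617.7985539665888, 0.0, 328.656643510684], [0.0, 617.7985539665888, 237.09036097753628], [0.0, 0.0, 1.0]] [0.3797380363598076, 0.03051237959691212, 1.692583472100452] [[-0.022, -1.0, 0.015], [-0.991, 0.02, -0.136], [0.135, -0.018, -0.991]]
{'time_s': 0.1, 'joints': array([ 1.25761465e+00,  3.53577491e-01,  1.63409883e+00,  4.97002891e-05,
        1.15519832e+00, -2.39119522e-03]), 'dq': array([-2.16838498e-05, -2.16483531e-03, -1.41261748e-03,  4.08835243e-04,
        6.82887341e-04, -1.89318024e-03]), 'joint_torque': array([-9.10461245e-05, -6.06354547e+01, -3.42818856e+01, -1.45741719e-04,
        3.96451927e-03, -1.91053078e-05]), 'position': array([0.19097336, 0.59463588, 0.23062091]), 'tcp_rot': array([ 1.54780486e-01,  9.87948678e-01, -6.29460148e-04, -1.23167046e-04]), 'force': array([-0.0690917 , -0.55347052,  0.0162012 ]), 'wrist_torque': array([-0.00562906, -0.00478705,  0.03575079]), 'grip_force': 0.0, 'finger_gap': 0.08529988769225305}
```

View pics/scene0.png

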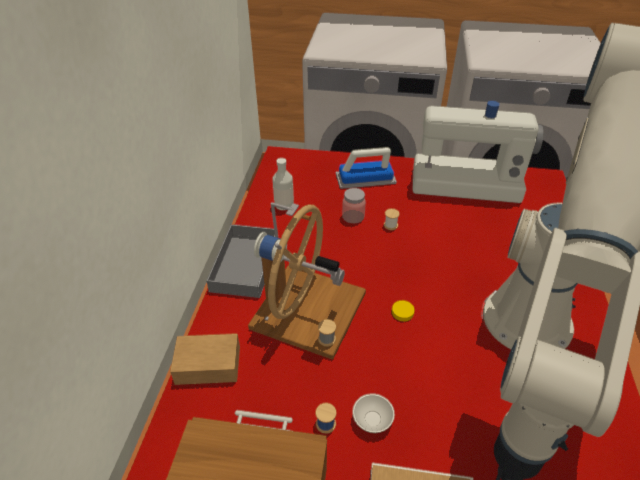

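View pics/top0.png

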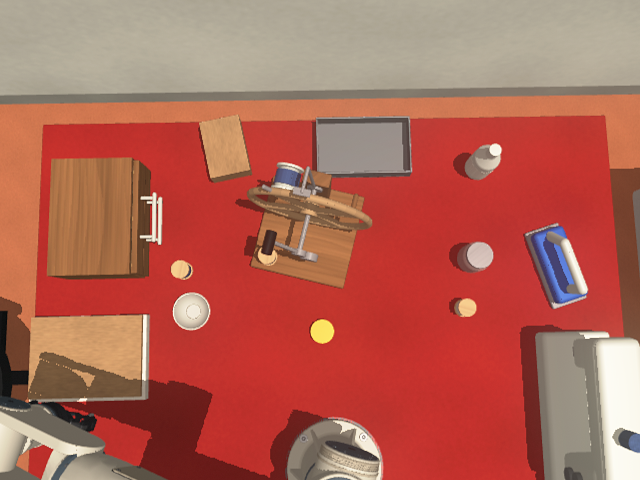

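The scene picture shows the winder at about (305,290), with the black handle at (327,265). In the top picture the winder is at about (308,235), the handle at (268,242) and the spool leaning left (+y). I'll crop both for detail.

```bash
python3 - <<'E'
import cv2,numpy as np
a=cv2.imread("pics/top0.png")[150:300,235:385]; b=cv2.imread("pics/scene0.png")[190:360,230:380]
a=cv2.resize(a,(400,400),interpolation=cv2.INTER_CUBIC); b=cv2.resize(b,(400,453),interpolation=cv2.INTER_CUBIC)
o=np.zeros((453,800,3),np.uint8); o[:400,:400]=a; o[:,400:]=b
cv2.imwrite("pics/crop0.png",o)
for n,(r0,r1,c0,c1) in (("top",(220,265,250,290)),("scene",(250,285,305,350))):
    im=cv2.imread(f"pics/{n}0.png"); m=(im.max(2)<45).astype(np.uint8)
    s=np.zeros_like(m); s[r0:r1,c0:c1]=m[r0:r1,c0:c1]
    k,l,st,ce=cv2.connectedComponentsWithStats(s)
    for i in range(1,k):
        if st[i,4]>20:
            pts=np.argwhere(l==i)[:,::-1].astype(np.float32); print(n,st[i],ce[i],cv2.minAreaRect(pts))
E
```

```text
scene [315 257  24  14 201] [326.73134328 263.53233831] ((326.6297302246094, 263.5783996582031), (23.012222290039062, 9.11666202545166), 17.10272979736328)
```

View pics/crop0.png

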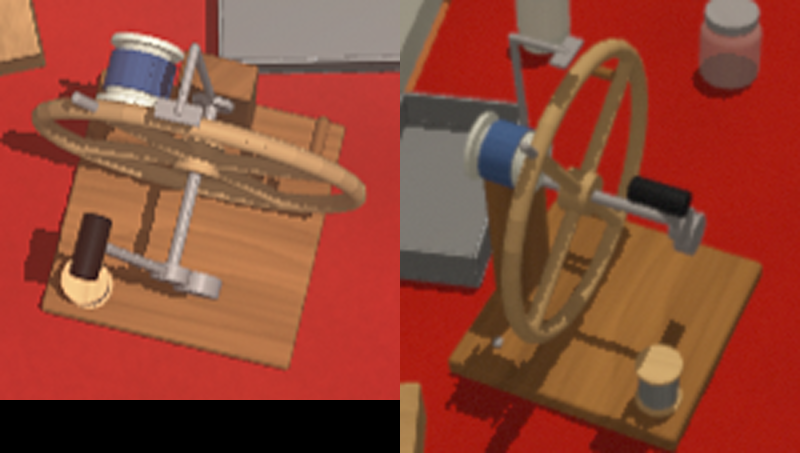

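The crop shows the handle in the top view at full-frame pixel (269,242), the index tab near (302,191), the pointer tip near (265,187) and the base corners near (251,266), (343,288) and (364,197). In the scene view the tab is near (293,209) and the handle at (327,264).

```bash
cat > h.py <<'E'
import numpy as np,cv2
from scipy.optimize import least_squares
from scipy.spatial.transform import Rotation as Ro
def proj(c,X):
    p=np.atleast_2d(X)@c["R"].T+c["t"]; p=p@c["camera_matrix"].T; return p[:,:2]/p[:,2:]
def ray(c,u):
    d=np.linalg.solve(c["camera_matrix"],[u[0],u[1],1])@c["R"]; return -c["R"].T@c["t"],d/np.linalg.norm(d)
def onz(c,u,z):
    o,d=ray(c,u); return o+d*(z-o[2])/d[2]
def tri(c1,u1,c2,u2):
    o,d=ray(c1,u1);p,e=ray(c2,u2)
    s=np.linalg.lstsq(np.c_[d,-e],p-o,rcond=None)[0]; a,b=o+d*s[0],p+e*s[1]
    return (a+b)/2,np.linalg.norm(a-b)
def blue(c):
    h=cv2.cvtColor(c["pixels"],cv2.COLOR_RGB2HSV)
    return cv2.inRange(h,(100,90,40),(130,255,255))
E
python3 - <<'E'
from h import *
T=dict(np.load("top0.npz"));S=dict(np.load("scene0.npz"))
cs=[onz(T,u,.022) for u in ((250.8,266.2),(343,287.6),(363.6,197))]
for a in cs: print("corner",a.round(4))
print("edges",np.linalg.norm(cs[0]-cs[1]),np.linalg.norm(cs[1]-cs[2]))
e1=cs[0]-cs[1]; e2=cs[2]-cs[1]
print("yaw from y-edge",np.arctan2(-e1[0],e1[1]),"x-edge",np.arctan2(e2[1],e2[0]),"centre",(cs[0]+cs[2])/2)
# scene base corners
for u in ((230+360*.375,190+263*.375),(230+278*.375,190+447*.375),(230+52*.375,190+365*.375)): print("scene corner",onz(S,u,.022).round(4))
im=T["pixels"]; g=im[225:258,258:282].max(2); 
m=np.zeros(im.shape[:2],np.uint8); m[225:258,258:282]=(g<75)
k,l,st,ce=cv2.connectedComponentsWithStats(m); i=1+st[1:,4].argmax()
r=cv2.minAreaRect(np.argwhere(l==i)[:,::-1].astype(np.float32)); print(st[i],ce[i],r)
P,gap=tri(T,ce[i],S,(326.7,263.6)); print("handle",P,gap)
bx={}
for n,c,(x0,x1,y0,y1) in (("T",T,(265,310,150,200)),("S",S,(250,290,225,265))):
    b=blue(c); z=np.zeros_like(b); z[y0:y1,x0:x1]=b[y0:y1,x0:x1]; M=cv2.moments(z,True); bx[n]=(M["m10"]/M["m00"],M["m01"]/M["m00"]); print(n,bx[n],M["m00"])
print("spool",tri(T,bx["T"],S,bx["S"])); print("tab",tri(T,(301.8,191.2),S,(292.6,208.7)))
E
```

```text
corner [0.5326 0.2135 0.022 ]
corner [ 0.4695 -0.0347  0.022 ]
corner [ 0.7175 -0.0978  0.022 ]
edges 0.25609097176720463 0.2558815208350502
yaw from y-edge -0.24892616074884907 x-edge -0.2489853645930541 centre [0.62501526 0.05783495 0.022     ]
scene corner [ 0.4725 -0.0319  0.022 ]
scene corner [0.5313 0.2238 0.022 ]
scene corner [0.7781 0.1582 0.022 ]
[262 230  15  25 212] [268.79245283 241.71698113] ((268.5, 242.00003051757812), (10.6715669631958, 23.525955200195312), 14.03624439239502)
handle [0.56409626 0.14293676 0.28820348] 0.0010391873175307118
T (288.1666666666667, 174.16666666666666) 6.0
S (267.03137254901964, 246.01960784313727) 255.0
spool (array([0.72293105, 0.09689192, 0.2815134 ]), np.float64(0.0005606782337809554))
tab (array([0.65995348, 0.06317702, 0.38308845]), np.float64(0.0003849485337612287))
```

```bash
cat >> h.py <<'E'
yaw=-.246; C=np.array([.6265,.059,0]); X=np.array([np.cos(yaw),np.sin(yaw),0]); Y=np.array([-np.sin(yaw),np.cos(yaw),0]); Z=np.array([0,0,1.])
A=C-.084*X+.19*Z   # axle point in handle plane
def pose(L,r,sx=-1):   # TCP at radius r from axle along lever lean L, tool pointing at the axle
    out=Y*np.sin(L)+Z*np.cos(L); z=-out; x=sx*X; return A+r*out,Ro.from_matrix(np.c_[x,np.cross(z,x),z])
def rows(p,R,q,Q,n,jaw):
    rv=(R.inv()*Q).as_rotvec(); o=[]
    for i in range(1,n+1):
        p1=p+(q-p)/(n+1-i); R1=R*Ro.from_rotvec(rv/n)
        d=np.r_[R.inv().apply(p1-p)/.05,(R.inv()*R1).as_rotvec()/np.radians(5)].round(3); o.append([*d,jaw])
        p=p+R.apply(d[:3]*.05); R=R*Ro.from_rotvec(d[3:]*np.radians(5))
    return o
E
python3 - <<'E'
from h import *
from station import state
s=state(); R=Ro.from_quat(s["tcp_rot"]); print(R.as_matrix().round(2).tolist())
for sx in (1,-1): print(sx,(R.inv()*pose(.6,.2,sx)[1]).magnitude())
sx=min((1,-1),key=lambda k:(R.inv()*pose(.6,.2,k)[1]).magnitude())
q,Q=pose(.6,.20,sx); print(q)
p0=np.array(s["position"])
for r in rows(p0,R,q,Q,20,1): print([round(float(v),2) for v in r])
E
```

```text
[[-0.95, 0.31, -0.0], [0.31, 0.95, -0.0], [0.0, -0.0, -1.0]]
1 3.0797043157203703
-1 0.6021124909040363
[0.57252994 0.18898491 0.35506712]
[-0.49, -0.27, -0.12, 0.34, -0.01, -0.04, 1.0]
[-0.49, -0.28, -0.12, 0.34, -0.01, -0.04, 1.0]
[-0.49, -0.28, -0.11, 0.34, -0.01, -0.04, 1.0]
[-0.48, -0.28, -0.1, 0.34, -0.01, -0.04, 1.0]
[-0.48, -0.29, -0.09, 0.34, -0.01, -0.04, 1.0]
[-0.48, -0.29, -0.08, 0.34, -0.01, -0.04, 1.0]
[-0.48, -0.3, -0.07, 0.34, -0.01, -0.04, 1.0]
[-0.48, -0.3, -0.06, 0.34, -0.01, -0.04, 1.0]
[-0.48, -0.3, -0.05, 0.34, -0.01, -0.04, 1.0]
[-0.48, -0.31, -0.04, 0.34, -0.01, -0.04, 1.0]
[-0.48, -0.31, -0.03, 0.34, -0.01, -0.04, 1.0]
[-0.48, -0.31, -0.02, 0.34, -0.01, -0.04, 1.0]
[-0.48, -0.31, -0.01, 0.34, -0.01, -0.04, 1.0]
[-0.48, -0.31, -0.0, 0.34, -0.01, -0.04, 1.0]
[-0.47, -0.32, 0.01, 0.34, -0.01, -0.04, 1.0]
[-0.47, -0.32, 0.02, 0.34, -0.01, -0.04, 1.0]
[-0.47, -0.32, 0.03, 0.34, -0.01, -0.04, 1.0]
[-0.47, -0.32, 0.04, 0.34, -0.01, -0.04, 1.0]
[-0.47, -0.32, 0.05, 0.34, -0.01, -0.04, 1.0]
[-0.47, -0.32, 0.06, 0.34, -0.01, -0.04, 1.0]
```

Request:
move_arm([
  [[-0.49,-0.27,-0.2,0.34,-0.01,-0.04,1],[-0.49,-0.28,-0.18,0.34,-0.01,-0.04,1],[-0.49,-0.28,-0.16,0.34,-0.01,-0.04,1],[-0.48,-0.28,-0.14,0.34,-0.01,-0.04,1],[-0.48,-0.29,-0.12,0.34,-0.01,-0.04,1],[-0.48,-0.29,-0.1,0.34,-0.01,-0.04,1],[-0.48,-0.3,-0.08,0.34,-0.01,-0.04,1],[-0.48,-0.3,-0.06,0.34,-0.01,-0.04,1]],
])

```text
time_s: 0.77
position: [0.3445, 0.4324, 0.2957]
tcp_rot: [0.14, 0.983, -0.118, -0.015]
force: [0.0, 0.9, 0.9]
finger_gap: 0.0853
grip_force: 0.0
```

Request:
move_arm([
  [[-0.48,-0.3,-0.05,0.34,-0.01,-0.04,1],[-0.48,-0.31,-0.03,0.34,-0.01,-0.04,1],[-0.48,-0.31,-0.02,0.34,-0.01,-0.04,1],[-0.48,-0.31,-0.01,0.34,-0.01,-0.04,1],[-0.48,-0.31,0,0.34,-0.01,-0.04,1],[-0.48,-0.31,0,0.34,-0.01,-0.04,1],[-0.47,-0.32,0.01,0.34,-0.01,-0.04,1]],
])

```text
time_s: 1.35
position: [0.4786, 0.2899, 0.3356]
tcp_rot: [0.125, 0.967, -0.22, -0.028]
force: [0.1, -0.1, -0.6]
finger_gap: 0.0854
grip_force: 0.0
```

```bash
cat > togo.py <<'E'
import sys
from h import *
from station import state
L,r,n,jaw=float(sys.argv[1]),float(sys.argv[2]),int(sys.argv[3]),float(sys.argv[4])
s=state(); R=Ro.from_quat(s["tcp_rot"]); p=np.array(s["position"]); q,Q=pose(L,r)
print(s["time_s"],p.round(4),"off",(q-p).round(4),"force",s["force"].round(1),"gap",round(s["finger_gap"],4))
for x in rows(p,R,q,Q,n,jaw): print([round(float(v),3) for v in x])
E
python3 togo.py .6 .2 5 1
```

```text
1.35 [0.4786 0.2899 0.3356] off [ 0.0939 -0.1009  0.0194] force [ 0.1 -0.1 -0.6] gap 0.0854
[-0.466, -0.299, 0.058, 0.35, -0.012, -0.023, 1.0]
[-0.465, -0.298, 0.067, 0.35, -0.012, -0.023, 1.0]
[-0.465, -0.297, 0.077, 0.35, -0.012, -0.023, 1.0]
[-0.464, -0.296, 0.086, 0.35, -0.012, -0.023, 1.0]
[-0.464, -0.294, 0.096, 0.35, -0.012, -0.023, 1.0]
```

Request:
move_arm([
  [[-0.466,-0.3,0.06,0.35,-0.01,-0.02,1],[-0.465,-0.3,0.07,0.35,-0.01,-0.02,1],[-0.465,-0.3,0.08,0.35,-0.01,-0.02,1],[-0.464,-0.295,0.09,0.35,-0.01,-0.02,1],[-0.464,-0.295,0.1,0.35,-0.01,-0.02,1],[0,0,0,0,0,0,1],[0,0,0,0,0,0,1]],
])

```text
time_s: 1.93
position: [0.5719, 0.1887, 0.3536]
tcp_rot: [0.119, 0.948, -0.292, -0.037]
force: [-0.2, 0.3, -0.2]
finger_gap: 0.0854
grip_force: 0.0
```

```bash
python3 togo.py .6 .101 6 1; python3 - <<'E'
from h import *
from station import capture
o=[]
for n in ("wrist","top","scene"):
    c=capture(n); np.savez(f"{n}1.npz",**c); o.append(c)
w,t,s=o
from h import pose
print("wrist px of handle ctr, ends", proj(w,[A+.12*(Y*np.sin(.6)+Z*np.cos(.6))+d*X for d in (0,-.028,.028)]).round(1).tolist())
pic=np.zeros((480,800,3),np.uint8)
pic[:240,:320]=cv2.resize(w["pixels"],(320,240),interpolation=cv2.INTER_AREA)
pic[240:,:320]=cv2.resize(t["pixels"][150:270,240:400],(320,240),interpolation=cv2.INTER_CUBIC)
pic[:,320:]=cv2.resize(s["pixels"][180:340,220:380],(480,480),interpolation=cv2.INTER_CUBIC)
cv2.imwrite("pics/c1.png",pic[:,:,::-1])
E
```

```text
1.9333 [0.5719 0.1887 0.3536] off [-0.013  -0.0539 -0.0803] force [-0.2  0.3 -0.2] gap 0.0854
[-0.003, -0.002, 0.325, 0.003, -0.004, -0.005, 1.0]
[-0.002, -0.002, 0.325, 0.003, -0.004, -0.005, 1.0]
[-0.002, -0.002, 0.325, 0.003, -0.004, -0.005, 1.0]
[-0.002, -0.002, 0.325, 0.003, -0.004, -0.005, 1.0]
[-0.002, -0.001, 0.326, 0.003, -0.004, -0.005, 1.0]
[-0.002, -0.001, 0.325, 0.003, -0.004, -0.005, 1.0]
wrist px of handle ctr, ends [[313.9, 246.1], [313.8, 204.2], [314.1, 285.0]]
```

View pics/c1.png

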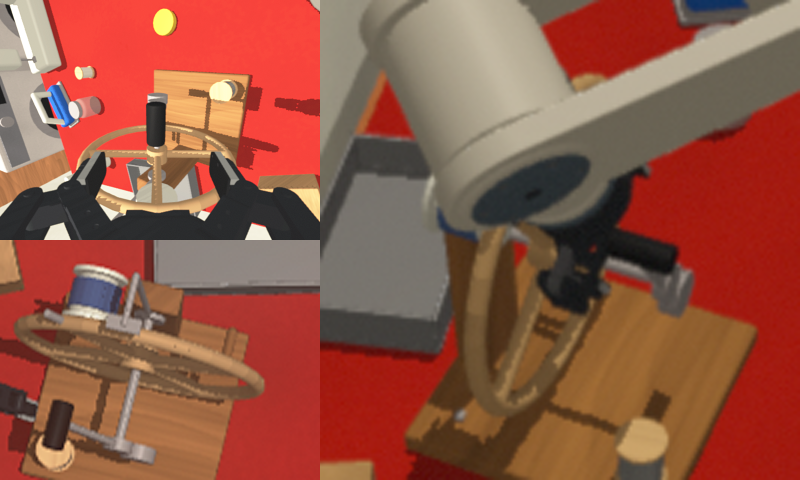

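The composite shows the arm blocking the wheel in the scene view. The top view is clear (spool, tab and handle all visible). In the wrist view the handle is at about (310,246), against a predicted (314,246), so it is roughly 2.5 mm towards −y. Moving down onto it and closing.

Request:
move_arm([
  [[0,-0.01,0.325,0,0,0,1],[0,-0.01,0.325,0,0,0,1],[0,-0.01,0.325,0,0,0,1],[0,-0.01,0.325,0,0,0,1],[0,-0.01,0.325,0,0,0,1],[0,0,0.325,0,0,0,1],[0,0,0,0,0,0,-0.4],[0,0,0,0,0,0,-1]],
])

```text
time_s: 2.75
position: [0.557, 0.1346, 0.2754]
tcp_rot: [0.118, 0.948, -0.292, -0.036]
force: [0.6, -0.7, 0.5]
finger_gap: 0.0635
grip_force: 0.0
```

Request:
move_arm([
  [[0,0,0,0,0,0,-1],[0,0,0,0,0,0,-1],[0,0,0,0,0,0,-1],[0,0,0,0,0,0,-1],[0,0,0,0,0,0,-1],[0,0,0,0,0,0,-1]],
])

```text
time_s: 3.25
position: [0.5581, 0.1351, 0.2763]
tcp_rot: [0.118, 0.949, -0.292, -0.035]
force: [-0.8, 4.3, 6.1]
finger_gap: 0.0239
grip_force: 58.7
```

```bash
python3 togo.py .6 .101 1 -1; python3 - <<'E'
from h import *
from station import capture
w,t=capture("wrist"),capture("top")
np.savez("top2.npz",**t);np.savez("wrist2.npz",**w)
P=A+.12*(Y*np.sin(.6)+Z*np.cos(.6))
pic=np.zeros((480,800,3),np.uint8)
pic[:,:400]=cv2.resize(w["pixels"][:,120:520],(400,480))
pic[:300,400:]=cv2.resize(t["pixels"][150:270,240:400],(400,300),interpolation=cv2.INTER_CUBIC)
cv2.imwrite("pics/c2.png",pic[:,:,::-1])
h=cv2.cvtColor(t["pixels"],cv2.COLOR_RGB2HSV); print(h[174:186:3,270:300:4].tolist())
E
```

```text
3.25 [0.5581 0.1351 0.2763] off [ 0.0008 -0.0003 -0.0029] force [-0.8  4.3  6.1] gap 0.0239
[-0.017, 0.032, 0.05, 0.043, 0.011, -0.024, -1.0]
[[[1, 190, 184], [2, 194, 191], [121, 68, 102], [117, 77, 122], [116, 83, 132], [116, 81, 133], [117, 76, 118], [133, 55, 74]], [[2, 189, 188], [13, 126, 127], [117, 73, 109], [115, 84, 128], [114, 86, 136], [115, 82, 128], [116, 79, 120], [143, 45, 68]], [[1, 191, 192], [165, 55, 84], [118, 71, 111], [115, 82, 127], [115, 85, 135], [114, 84, 131], [116, 82, 124], [141, 50, 66]], [[2, 178, 106], [2, 39, 86], [20, 41, 193], [18, 34, 163], [119, 44, 127], [114, 90, 131], [115, 84, 127], [120, 66, 97]]]
```

View pics/c2.png

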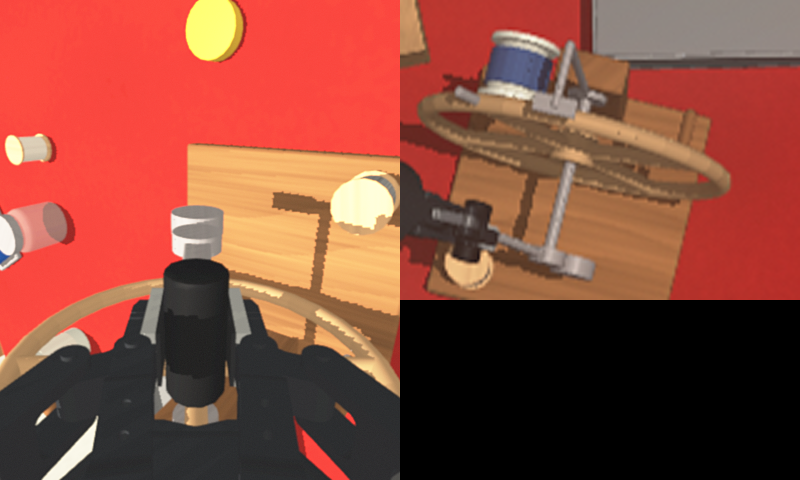

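The handle is pinched at its middle (gap 24 mm, 59 N). In the top view the spool stays visible at about (285,177), with the tab at about (302,191). Next I'll preload the lever towards vertical, which is still below lift-off.

Request:
move_arm([
  [[0,-0.154,0.006,-0.86,0,0,-1],[0,-0.154,0.006,-0.86,0,0,-1],[0,-0.154,0.006,-0.86,0,0,-1],[0,-0.154,0.006,-0.86,0,0,-1],[0,-0.154,0.006,-0.86,0,0,-1],[0,-0.154,0.006,-0.86,0,0,-1],[0,-0.154,0.006,-0.86,0,0,-1],[0,0,0,0,0,0,-1]],
])

```text
time_s: 4.02
position: [0.5447, 0.0844, 0.2934]
tcp_rot: [0.125, 0.992, -0.033, -0.004]
force: [-0.7, 6.4, -1.0]
finger_gap: 0.0243
grip_force: 60.3
```

```bash
python3 togo.py 0.05 .103 1 -1; python3 - <<'E'
from h import *
from station import capture,state
t,s=capture("top"),capture("scene")
np.savez("top3.npz",**t); np.savez("scene3.npz",**s)
for i in range(3): print(state()["force"].round(2))
pic=np.zeros((450,800,3),np.uint8)
pic[:300,:400]=cv2.resize(t["pixels"][150:270,240:400],(400,300),interpolation=cv2.INTER_CUBIC)
pic[:400,400:]=cv2.resize(s["pixels"][180:340,220:380],(400,400),interpolation=cv2.INTER_CUBIC)
cv2.imwrite("pics/c3.png",pic[:,:,::-1])
E
```

```text
4.0167 [0.5447 0.0844 0.2934] off [ 0.0016  0.0001 -0.0005] force [-0.7  6.4 -1. ] gap 0.0243
[-0.03, 0.01, 0.01, -0.193, 0.01, -0.05, -1.0]
[-1.71  5.85  3.57]
[-1.71  5.85  3.57]
[-1.71  5.85  3.57]
```

View pics/c3.png

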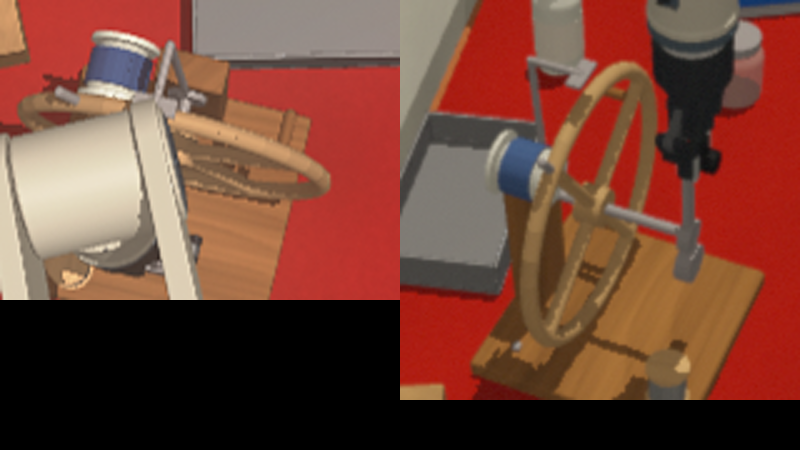

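Both views now see the spool: scene at about (268,247), top at about (288,177). The tab comes out at about +0.073 rad. I'll build the angle estimator and row planner.

```bash
sed -i 's/C=np.array(\[.6265,.059,0\])/C=np.array([.6261,.0573,0])/' h.py
cat > est.py <<'E'
"""python3 est.py T D n wx1 wx2 ... : rows run since last call, then look, fit, plan n rows to wheel angle T within D s"""
import sys,json,os
from h import *
from station import state,capture
K=.34; DT=1/120; TAU=.04; RMAX=.0873*.95
AX=C+.19*Z
def spool(th): return AX+.085*X+.11*(Y*np.sin(th)+Z*np.cos(th))
ROI={"top":(245,335,150,205),"scene":(245,300,190,285)}
def cen(n,c):
    x0,x1,y0,y1=ROI[n]; h=cv2.cvtColor(c["pixels"],cv2.COLOR_RGB2HSV)[y0:y1,x0:x1]
    m=cv2.inRange(h,(106,65,50),(126,255,255)); k,l,st,ce=cv2.connectedComponentsWithStats(m)
    if k<2: return None,0
    i=1+st[1:,4].argmax(); return ce[i]+(x0,y0),int(st[i,4])
def theta(n,c,bias):
    u,a=cen(n,c)
    if u is None: return None,0,0
    g=np.linspace(-.6,.65,1251); e=np.linalg.norm(proj(c,spool(g)if 0 else np.array([spool(t) for t in g]))+bias-u,axis=1)
    return g[e.argmin()],e.min(),a
def Lmeas(p): d=np.array(p)-A; return np.arctan2(d@Y,d@Z)
def sim(th,w,Lk,tk,t0,tt,a,b,dl,L):
    """Lk,tk knots of commanded L; returns th,w,L(actual) at times tt"""
    out=[];t=t0
    for te in tt:
        n=max(1,int(np.ceil((te-t)/DT-1e-9))) if te>t+1e-9 else 0
        for _ in range(n):
            h=(te-t)/n if False else (te-tprev)/n if False else None
            break
        if n:
            h=(te-t)/n
            for _ in range(n):
                L+=h/TAU*(np.interp(t,tk,Lk)-L)
                w+=h*(a*np.sin(th)+b*(L+dl-th)); th+=h*w; t+=h
                if th>.6: th=.6; w=min(w,0)
        out.append((th,w,L))
    return np.array(out)
if __name__=="__main__":
    T,D,n=float(sys.argv[1]),float(sys.argv[2]),int(sys.argv[3]); W=[float(v) for v in sys.argv[4:]]
    S=json.load(open("log.json")) if os.path.exists("log.json") else None
    if S is None:
        S=dict(bias={},meas=[],tk=[],Lk=[])
        for nme in ("top","scene"):
            u,a=cen(nme,dict(np.load(nme+"3.npz"))); c=dict(np.load(nme+"3.npz")); S["bias"][nme]=(u-proj(c,spool(.6))[0]).tolist(); print(nme,"bias",S["bias"][nme],a)
        s=state(); S["tk"]=[s["time_s"]];S["Lk"]=[Lmeas(s["position"])]
    t0=state()["time_s"]; ms=[]
    for nme in ("scene","top","scene"):
        t=state()["time_s"]; c=capture(nme); th,e,a=theta(nme,c,np.array(S["bias"][nme])); ms.append((t,th,e,a,nme))
    s=state(); L1=Lmeas(s["position"]); d=np.array(s["position"])-A
    if W:
        cum=np.cumsum(W)*np.radians(5); L0=S["Lk"][-1]; corr=(L1-L0-cum[-1])
        S["tk"]+=list(t0-(len(W)-1-np.arange(len(W)))/12); S["Lk"]+=list(L0+cum+corr*np.arange(1,len(W)+1)/len(W))
        print("arm L",round(L1,3),"commanded corr",round(corr,3))
    S["tk"].append(s["time_s"]); S["Lk"].append(S["Lk"][-1] if W else L1)
    for t,th,e,a,nme in ms:
        print(nme,round(t,3),"th",None if th is None else round(th,3),"res",round(e,2),"area",a)
        if th is not None and e<2 and a>(80 if nme=="scene" else 100): S["meas"].append([t,float(th)])
    now=s["time_s"]; tk,Lk=np.array(S["tk"]),np.array(S["Lk"])
    M=np.array(S["meas"]); M=M[M[:,0]>now-3.0]; ts=M[0,0]
    Li=np.interp(ts-TAU,tk,Lk)
    P=S.get("par",[0,0,0]); # running prior for log a, log b, dl
    def res(x):
        y=sim(x[0],x[1],Lk,tk,ts,M[:,0],18.8*np.exp(x[2]),15.1*np.exp(x[3]),x[4],Li)
        return np.r_[(y[:,0]-M[:,1])/.006,x[1]/1.5,(x[2]-x[3])/.07,x[3]/.1,x[4]/.03]
    th0=min(M[0,1],.6)
    f=least_squares(res,[th0,S.get("w0",0.),*P],bounds=([-.6,-1.6,-.5,-.5,-.2],[.6001,1.6,.5,.5,.2]),x_scale=[.01,.1,.1,.1,.02])
    x=f.x; S["par"]=x[2:].tolist(); a,b,dl=18.8*np.exp(x[2]),15.1*np.exp(x[3]),x[4]
    th,w,L=sim(x[0],x[1],Lk,tk,ts,[now],a,b,dl,Li)[0]; Lc=Lk[-1]
    rs=(sim(x[0],x[1],Lk,tk,ts,M[:,0],a,b,dl,Li)[:,0]-M[:,1])
    print(f"t {now:.2f} th {th:.3f} w {w:.3f} L {Lc:.3f} r {np.hypot(d@Y,d@Z):.4f} a {a:.1f} b {b:.1f} dl {dl:.3f} rms {rs.std():.4f} F {s['force'].round(1)} gap {s['finger_gap']:.4f}")
    N=n+10; tr=now+np.r_[np.arange(1,n+1)/12,n/12+.15+np.arange(0,11)/12]
    u=np.clip((tr-now)/max(D,1e-3),0,1); m=u**3*(10-15*u+6*u*u); ref=th+(T-th)*m
    def traj(v):
        Lr=Lc+np.cumsum(v); kt=np.r_[now,tr[:n],tr[n:]]; kl=np.r_[Lc,Lr[:n],Lr[n-1],Lr[n:]]
        return sim(th,w,kl,kt,now,tr,a,b,dl,L)
    def cost(v):
        y=traj(v); return np.r_[(y[:,0]-ref)*8,y[-6:,1]*4,(y[-6:,0]-ref[-6:])*10,np.clip(abs(y[:,1])-.8,0,9)*10,v*4,np.diff(v)*3]
    g=least_squares(cost,np.zeros(N),bounds=(-RMAX,RMAX),max_nfev=25,diff_step=1e-4); y=traj(g.x)
    print("pred th",y[:n+1,0].round(3),"w",y[:n+1,1].round(2))
    for v in g.x[:n]:
        q=round(v/np.radians(5),2); print([0,round(.18*q,3),round(.008*q*q,3),q,0,0,-1])
    print("wx:",*[round(v/np.radians(5),2) for v in g.x[:n]])
    json.dump(S,open("log.json","w"))
E
sed -i '/for _ in range(n):$/{N;N;/if False/d}' est.py; sed -n 28,44p est.py; time python3 est.py .073 2.2 4
```

```text
L+=h/TAU*(np.interp(t,tk,Lk)-L)
                w+=h*(a*np.sin(th)+b*(L+dl-th)); th+=h*w; t+=h
                if th>.6: th=.6; w=min(w,0)
        out.append((th,w,L))
    return np.array(out)
if __name__=="__main__":
    T,D,n=float(sys.argv[1]),float(sys.argv[2]),int(sys.argv[3]); W=[float(v) for v in sys.argv[4:]]
    S=json.load(open("log.json")) if os.path.exists("log.json") else None
    if S is None:
        S=dict(bias={},meas=[],tk=[],Lk=[])
        for nme in ("top","scene"):
            u,a=cen(nme,dict(np.load(nme+"3.npz"))); c=dict(np.load(nme+"3.npz")); S["bias"][nme]=(u-proj(c,spool(.6))[0]).tolist(); print(nme,"bias",S["bias"][nme],a)
        s=state(); S["tk"]=[s["time_s"]];S["Lk"]=[Lmeas(s["position"])]
    t0=state()["time_s"]; ms=[]
    for nme in ("scene","top","scene"):
        t=state()["time_s"]; c=capture(nme); th,e,a=theta(nme,c,np.array(S["bias"][nme])); ms.append((t,th,e,a,nme))
    s=state(); L1=Lmeas(s["position"]); d=np.array(s["position"])-A
top bias [-0.985958921846418, 2.461621466664184] 241
scene bias [0.16331072024360083, -0.08712038785012055] 273
scene 4.117 th 0.6 res 0.0 area 273
top 4.167 th 0.599 res 0.02 area 242
scene 4.217 th 0.6 res 0.0 area 273
t 4.27 th 0.600 w 0.000 L 0.080 r 0.1036 a 18.8 b 15.1 dl 0.000 rms 0.0005 F [-2.9  4.1  3.4] gap 0.0243
pred th [0.6 0.6 0.6 0.6 0.6] w [0. 0. 0. 0. 0.]
[0, np.float64(0.0), np.float64(0.0), np.float64(0.0), 0, 0, -1]
[0, np.float64(0.0), np.float64(0.0), np.float64(0.0), 0, 0, -1]
[0, np.float64(0.0), np.float64(0.0), np.float64(0.0), 0, 0, -1]
[0, np.float64(0.0), np.float64(0.0), np.float64(0.0), 0, 0, -1]
wx: 0.0 0.0 0.0 0.0
real	0m4.220s
user	0m1.028s
sys	0m0.206s
```

```bash
python3 - <<'E'
s=open("est.py").read()
s=s.replace("    g=least_squares(cost,np.zeros(N),","""    acc=np.gradient(np.gradient(ref,tr),tr); Li0=ref+(acc-a*np.sin(ref))/b-dl
    v0=np.clip(np.diff(np.r_[Lc,np.delete(Li0,n)]),-.9*RMAX,.9*RMAX) if th>.58 else np.zeros(N)
    g=least_squares(cost,v0,""")
s=s.replace("q=round(v/np.radians(5),2)","q=round(float(v/np.radians(5)),2)")
open("est.py","w").write(s)
E
python3 est.py .073 2.2 4
```

```text
scene 4.267 th 0.598 res 0.02 area 271
top 4.317 th 0.6 res 0.01 area 241
scene 4.367 th 0.6 res 0.0 area 273
t 4.42 th 0.600 w 0.000 L 0.082 r 0.1036 a 18.8 b 15.1 dl 0.000 rms 0.0008 F [-3.6  4.2  4.5] gap 0.0244
pred th [0.6 0.6 0.6 0.6 0.6] w [0. 0. 0. 0. 0.]
[0, -0.0, 0.0, -0.0, 0, 0, -1]
[0, -0.0, 0.0, -0.0, 0, 0, -1]
[0, -0.0, 0.0, -0.0, 0, 0, -1]
[0, -0.0, 0.0, -0.0, 0, 0, -1]
wx: -0.0 -0.0 -0.0 -0.0
```

Request:
move_arm([
  [[0,-0.144,0.005,-0.8,0,0,-1],[0,-0.144,0.005,-0.8,0,0,-1],[0,-0.144,0.005,-0.8,0,0,-1],[0,-0.144,0.005,-0.8,0,0,-1]],
])

```text
time_s: 4.75
position: [0.5379, 0.0585, 0.2912]
tcp_rot: [0.122, 0.987, 0.104, 0.013]
force: [-2.7, 6.8, -4.0]
finger_gap: 0.0243
grip_force: 60.0
```

```bash
python3 est.py .073 1.5 4 -.8 -.8 -.8 -.8
```

```text
arm L -0.208 commanded corr -0.011
scene 4.75 th 0.585 res 0.06 area 274
top 4.8 th 0.6 res 0.09 area 251
scene 4.85 th 0.549 res 0.1 area 273
t 4.90 th 0.538 w -0.534 L -0.208 r 0.1032 a 18.2 b 15.6 dl -0.018 rms 0.0083 F [-3.9  6.1  4.1] gap 0.0241
pred th [0.484 0.418 0.349 0.284 0.2  ] w [-0.72 -0.82 -0.82 -0.73 -0.41]
[0, 0.171, 0.007, 0.95, 0, 0, -1]
[0, 0.171, 0.007, 0.95, 0, 0, -1]
[0, 0.171, 0.007, 0.95, 0, 0, -1]
[0, 0.171, 0.007, 0.95, 0, 0, -1]
wx: 0.95 0.95 0.95 0.95
```

Request:
move_arm([
  [[0,0.171,0.007,0.95,0,0,-1],[0,0.171,0.007,0.95,0,0,-1],[0,0.171,0.007,0.95,0,0,-1]],
])

```text
time_s: 5.15
position: [0.5441, 0.0821, 0.2939]
tcp_rot: [0.125, 0.992, -0.025, -0.003]
force: [-5.5, 1.5, -4.3]
finger_gap: 0.0243
grip_force: 59.5
```

```bash
sed -i 's/nme in ("scene","top","scene"):$/nme in ("scene","scene","top"):/' est.py; python3 est.py .073 1.2 4 .95 .95 .95
```

```text
arm L 0.054 commanded corr 0.014
scene 5.15 th 0.38 res 0.12 area 261
scene 5.2 th 0.355 res 0.11 area 257
top 5.25 th 0.434 res 0.29 area 128
t 5.30 th 0.382 w 0.094 L 0.054 r 0.1038 a 27.5 b 24.9 dl 0.076 rms 0.0219 F [-5.6 -0.5  8.6] gap 0.0243
pred th [0.404 0.451 0.518 0.6   0.6  ] w [0.41 0.68 0.89 0.   0.  ]
[0, -0.061, 0.001, -0.34, 0, 0, -1]
[0, -0.058, 0.001, -0.32, 0, 0, -1]
[0, -0.05, 0.001, -0.28, 0, 0, -1]
[0, -0.014, 0.0, -0.08, 0, 0, -1]
wx: -0.34 -0.32 -0.28 -0.08
```

```bash
python3 - <<'E'
import json
S=json.load(open("log.json")); S["meas"]=[m for m in S["meas"] if not (abs(m[0]-4.8)<.01 or abs(m[0]-5.25)<.01)]; S["par"]=[0,0,0]; json.dump(S,open("log.json","w"))
s=open("est.py").read()
s=s.replace('nme in ("scene","scene","top"):','nme in ("scene","scene"):')
s=s.replace("v0=np.clip","v1=np.clip").replace(" if th>.58 else np.zeros(N)","")
s=s.replace("    g=least_squares(cost,v0,bounds=(-RMAX,RMAX),max_nfev=25,diff_step=1e-4);","    g=min((least_squares(cost,v0,bounds=(-RMAX,RMAX),max_nfev=25,diff_step=1e-4) for v0 in (v1,np.zeros(N))),key=lambda q:q.cost);")
s=s.replace('S.get("par",[0,0,0])','[0,0,0]').replace("n/12+.15+","n/12+.1+")
open("est.py","w").write(s)
E
python3 est.py .073 1.2 4
```

```text
scene 5.3 th 0.335 res 0.06 area 261
scene 5.35 th 0.329 res 0.13 area 258
t 5.40 th 0.319 w 0.024 L 0.047 r 0.1039 a 21.7 b 19.6 dl 0.050 rms 0.0081 F [-5.8 -0.6  7.6] gap 0.0244
pred th [0.33  0.35  0.37  0.378 0.361] w [ 0.2   0.26  0.19 -0.   -0.31]
[0, -0.171, 0.007, -0.95, 0, 0, -1]
[0, -0.171, 0.007, -0.95, 0, 0, -1]
[0, -0.171, 0.007, -0.95, 0, 0, -1]
[0, -0.097, 0.002, -0.54, 0, 0, -1]
wx: -0.95 -0.95 -0.95 -0.54
```

Request:
move_arm([
  [[0,-0.171,0.007,-0.95,0,0,-1],[0,-0.171,0.007,-0.95,0,0,-1],[0,-0.171,0.007,-0.95,0,0,-1],[0,-0.072,0.001,-0.4,0,0,-1]],
])

```text
time_s: 5.73
position: [0.5369, 0.0545, 0.2901]
tcp_rot: [0.123, 0.985, 0.121, 0.015]
force: [-0.7, 8.9, -1.3]
finger_gap: 0.0241
grip_force: 60.6
```

```bash
python3 est.py .073 1.2 4 -.95 -.95 -.95 -.4
```

```text
arm L -0.241 commanded corr -0.005
scene 5.733 th 0.291 res 0.05 area 257
scene 5.783 th 0.267 res 0.01 area 257
t 5.83 th 0.245 w -0.574 L -0.241 r 0.1030 a 20.0 b 17.4 dl 0.022 rms 0.0096 F [-2.5  7.4  1.4] gap 0.0240
pred th [ 0.186  0.11   0.025 -0.059 -0.149] w [-0.82 -0.97 -1.03 -0.98 -0.83]
[0, 0.171, 0.007, 0.95, 0, 0, -1]
[0, 0.171, 0.007, 0.95, 0, 0, -1]
[0, 0.171, 0.007, 0.95, 0, 0, -1]
[0, 0.171, 0.007, 0.95, 0, 0, -1]
wx: 0.95 0.95 0.95 0.95
```

Request:
move_arm([
  [[0,0.18,0.008,1,0,0,-1],[0,0.18,0.008,1,0,0,-1],[0,0.18,0.008,1,0,0,-1],[0,0.18,0.008,1,0,0,-1]],
])

```text
time_s: 6.17
position: [0.546, 0.0894, 0.2933]
tcp_rot: [0.124, 0.991, -0.057, -0.006]
force: [-5.1, 1.1, -8.1]
finger_gap: 0.024
grip_force: 59.9
```

```bash
python3 est.py .073 1.5 4 1 1 1 1
```

```text
arm L 0.132 commanded corr 0.024
scene 6.167 th -0.065 res 0.27 area 238
scene 6.217 th -0.095 res 0.22 area 234
t 6.27 th -0.138 w -0.701 L 0.132 r 0.1038 a 20.3 b 17.6 dl 0.018 rms 0.0093 F [-6.5 -2.   8.9] gap 0.0242
pred th [-0.187 -0.215 -0.218 -0.199 -0.159] w [-0.49 -0.2   0.1   0.31  0.46]
[0, 0.171, 0.007, 0.95, 0, 0, -1]
[0, 0.056, 0.001, 0.31, 0, 0, -1]
[0, -0.158, 0.006, -0.88, 0, 0, -1]
[0, -0.171, 0.007, -0.95, 0, 0, -1]
wx: 0.95 0.31 -0.88 -0.95
```

Request:
move_arm([
  [[0,0.171,0.007,0.95,0,0,-1],[0,0.054,0.001,0.3,0,0,-1],[0,-0.144,0.005,-0.8,0,0,-1]],
])

```text
time_s: 6.52
position: [0.5483, 0.0969, 0.2917]
tcp_rot: [0.121, 0.99, -0.076, -0.009]
force: [-4.4, 0.5, 1.7]
finger_gap: 0.0239
grip_force: 62.0
```

```bash
python3 est.py .073 1.5 4 .95 .3 -.8
```

```text
arm L 0.159 commanded corr -0.012
scene 6.517 th -0.171 res 0.03 area 208
scene 6.567 th -0.157 res 0.07 area 216
t 6.62 th -0.136 w 0.526 L 0.159 r 0.1035 a 19.6 b 17.3 dl 0.028 rms 0.0100 F [-0.7  7.  -0.8] gap 0.0243
pred th [-0.082 -0.013  0.062  0.134  0.206] w [0.75 0.88 0.9  0.82 0.63]
[0, -0.171, 0.007, -0.95, 0, 0, -1]
[0, -0.171, 0.007, -0.95, 0, 0, -1]
[0, -0.171, 0.007, -0.95, 0, 0, -1]
[0, -0.171, 0.007, -0.95, 0, 0, -1]
wx: -0.95 -0.95 -0.95 -0.95
```

Request:
move_arm([
  [[0,-0.18,0.008,-1,0,0,-1],[0,-0.18,0.008,-1,0,0,-1],[0,-0.18,0.008,-1,0,0,-1]],
])

```text
time_s: 6.87
position: [0.5407, 0.0682, 0.2927]
tcp_rot: [0.123, 0.991, 0.058, 0.008]
force: [-2.3, 7.4, -10.0]
finger_gap: 0.0241
grip_force: 60.7
```

```bash
sed -i 's/RMAX=.0873\*.95/RMAX=.0872/' est.py; python3 est.py .073 .8 4 -1 -1 -1
```

```text
arm L -0.128 commanded corr -0.025
scene 6.867 th -0.047 res 0.24 area 235
scene 6.917 th -0.042 res 0.18 area 238
t 6.97 th -0.000 w 0.384 L -0.128 r 0.1034 a 18.3 b 15.9 dl 0.020 rms 0.0149 F [-3.4  8.   4.3] gap 0.0241
pred th [0.025 0.04  0.048 0.052 0.055] w [0.25 0.13 0.06 0.04 0.04]
[0, 0.025, 0.0, 0.14, 0, 0, -1]
[0, 0.065, 0.001, 0.36, 0, 0, -1]
[0, 0.074, 0.001, 0.41, 0, 0, -1]
[0, 0.05, 0.001, 0.28, 0, 0, -1]
wx: 0.14 0.36 0.41 0.28
```

```bash
cat > fit.py <<'E'
import json,est
from est import *
S=json.load(open("log.json")); M=np.array(S["meas"]); tk,Lk=np.array(S["tk"]),np.array(S["Lk"])
M=M[M[:,0]>4.5]
def run(x):
    est.TAU=x[3]
    return sim(.6,0,Lk,tk,4.42,M[:,0],18.8*np.exp(x[0]),15.1*np.exp(x[1]),x[2],Lk[0])[:,0]
def res(x): return np.r_[(run(x)*(1+0*x[4])+x[4]*(.6-run(x))-M[:,1])/.006,(x[0]-x[1])/.07,x[1]/.1,x[2]/.03,(x[3]-.05)/.03,x[4]/.1]
best=min((least_squares(res,[i,j,0,.05,0],bounds=([-.5,-.5,-.1,.012,-.3],[.5,.5,.1,.15,.3]),diff_step=1e-4) for i in (-.1,0,.1) for j in (-.1,0,.1)),key=lambda f:f.cost)
print(best.x.round(3),best.cost); y=run(best.x); print(np.c_[M,y].round(3).tolist())
E
python3 fit.py; grep -n "TAU" est.py | head
```

```text
[-0.023  0.045  0.013  0.012  0.001] 25.85682642091572
[[4.75, 0.585, 0.592], [4.85, 0.549, 0.564], [5.15, 0.38, 0.394], [5.2, 0.355, 0.37], [5.3, 0.335, 0.335], [5.35, 0.329, 0.325], [5.733, 0.291, 0.291], [5.783, 0.267, 0.27], [6.167, -0.065, -0.052], [6.217, -0.095, -0.09], [6.517, -0.171, -0.187], [6.567, -0.157, -0.178], [6.867, -0.047, -0.048], [6.917, -0.042, -0.03]]
5:K=.34; DT=1/120; TAU=.04; RMAX=.0872
28:                L+=h/TAU*(np.interp(t,tk,Lk)-L)
55:    Li=np.interp(ts-TAU,tk,Lk)
```

```bash
sed -i 's/est.TAU=x\[3\]/est.TAU=.03/; s/sim(.6,0,Lk,tk,4.42/sim(.6,0,Lk,tk-x[3],4.42/; s/(x\[3\]-.05)\/.03/x[3]\/.05/; s/.1,.012,-.3/.1,-.1,-.3/' fit.py; python3 fit.py
```

```text
[ 0.007  0.049  0.001  0.06  -0.032] 1.9292300880208517
[[4.75, 0.585, 0.584], [4.85, 0.549, 0.55], [5.15, 0.38, 0.386], [5.2, 0.355, 0.368], [5.3, 0.335, 0.344], [5.35, 0.329, 0.339], [5.733, 0.291, 0.303], [5.783, 0.267, 0.277], [6.167, -0.065, -0.043], [6.217, -0.095, -0.077], [6.517, -0.171, -0.146], [6.567, -0.157, -0.135], [6.867, -0.047, -0.028], [6.917, -0.042, -0.02]]
```

```bash
python3 - <<'E'
s=open("est.py").read()
s=s.replace("TAU=.04","TAU=.03; LEAD=.06")
s=s.replace("np.interp(t,tk,Lk)-L)","np.interp(t+LEAD,tk,Lk)-L)").replace("np.interp(ts-TAU,tk,Lk)","np.interp(ts-TAU+LEAD,tk,Lk)")
s=s.replace("M=M[M[:,0]>now-3.0]","M=M[M[:,0]>max(now-2.2,4.7)]; M[:,1]=(M[:,1]+.0192)/1.032")
s=s.replace("/.006,x[1]/1.5,(x[2]-x[3])/.07,x[3]/.1,x[4]/.03]","/.004,x[1]/1.5,(x[2]-.007)/.03,(x[3]-.049)/.03,x[4]/.015]")
s=s.replace('"res",round(e,2)','"cor",round((th+.0192)/1.032,3),"res",round(e,2)')
open("est.py","w").write(s)
E
python3 est.py .073 .8 4
```

```text
scene 6.967 th -0.043 cor -0.023 res 0.2 area 237
scene 7.017 th -0.05 cor -0.03 res 0.23 area 235
t 7.07 th -0.033 w -0.208 L -0.118 r 0.1033 a 19.1 b 15.9 dl -0.001 rms 0.0023 F [-5.1  3.3  4.8] gap 0.0242
pred th [-0.055 -0.077 -0.091 -0.089 -0.065] w [-0.28 -0.24 -0.09  0.11  0.34]
[0, 0.18, 0.008, 1.0, 0, 0, -1]
[0, 0.18, 0.008, 1.0, 0, 0, -1]
[0, 0.18, 0.008, 1.0, 0, 0, -1]
[0, 0.059, 0.001, 0.33, 0, 0, -1]
wx: 1.0 1.0 1.0 0.33
```

Request:
move_arm([
  [[0,0.18,0.008,1,0,0,-1],[0,0.18,0.008,1,0,0,-1],[0,0.18,0.008,1,0,0,-1],[0,0.059,0.001,0.33,0,0,-1]],
])

```text
time_s: 7.4
position: [0.548, 0.0966, 0.2924]
tcp_rot: [0.123, 0.988, -0.093, -0.01]
force: [-5.6, -2.5, 10.3]
finger_gap: 0.0243
grip_force: 62.1
```

```bash
python3 est.py .073 .8 5 1 1 1 .33
```

```text
arm L 0.183 commanded corr 0.01
scene 7.4 th -0.167 cor -0.143 res 0.01 area 211
scene 7.45 th -0.164 cor -0.14 res 0.07 area 212
t 7.50 th -0.124 w 0.240 L 0.183 r 0.1041 a 21.1 b 16.9 dl -0.006 rms 0.0047 F [-6.4 -1.8 11.4] gap 0.0243
pred th [-0.098 -0.068 -0.04  -0.016  0.006  0.028] w [0.35 0.35 0.32 0.28 0.24 0.21]
[0, -0.18, 0.008, -1.0, 0, 0, -1]
[0, -0.162, 0.006, -0.9, 0, 0, -1]
[0, -0.063, 0.001, -0.35, 0, 0, -1]
[0, -0.005, 0.0, -0.03, 0, 0, -1]
[0, 0.002, 0.0, 0.01, 0, 0, -1]
wx: -1.0 -0.9 -0.35 -0.03 0.01
```

Request:
move_arm([
  [[0,-0.18,0.008,-1,0,0,-1],[0,-0.162,0.006,-0.9,0,0,-1],[0,-0.063,0.001,-0.35,0,0,-1]],
])

```text
time_s: 7.75
position: [0.5427, 0.0762, 0.2934]
tcp_rot: [0.124, 0.992, 0.011, 0.002]
force: [-2.4, 5.8, -0.2]
finger_gap: 0.0242
grip_force: 61.8
```

```bash
sed -i 's/c=capture(nme); th,e,a/c=capture(nme); np.savez(f"im_{t:.2f}.npz",**c); th,e,a/' est.py; python3 est.py .073 .8 4 -1 -.9 -.35; python3 - <<'E'
import glob,numpy as np,cv2
f=sorted(glob.glob("im_*.npz"))[-1]; s=np.load(f)["pixels"]
z=np.load("scene3.npz")["pixels"]
g=lambda p:cv2.resize(p[190:270,240:320],(400,400),interpolation=cv2.INTER_CUBIC)
cv2.imwrite("pics/c4.png",np.hstack([g(z),g(s)])[:,:,::-1])
E
```

```text
arm L -0.021 commanded corr -0.008
scene 7.75 th -0.078 cor -0.057 res 0.18 area 235
scene 7.8 th -0.066 cor -0.045 res 0.27 area 238
t 7.85 th -0.029 w 0.202 L -0.021 r 0.1034 a 20.1 b 17.3 dl -0.014 rms 0.0036 F [-3.9  7.   1.4] gap 0.0243
pred th [-0.015 -0.003  0.008  0.019  0.033] w [0.16 0.13 0.13 0.13 0.15]
[0, 0.014, 0.0, 0.08, 0, 0, -1]
[0, 0.027, 0.0, 0.15, 0, 0, -1]
[0, 0.027, 0.0, 0.15, 0, 0, -1]
[0, 0.009, 0.0, 0.05, 0, 0, -1]
wx: 0.08 0.15 0.15 0.05
```

View pics/c4.png

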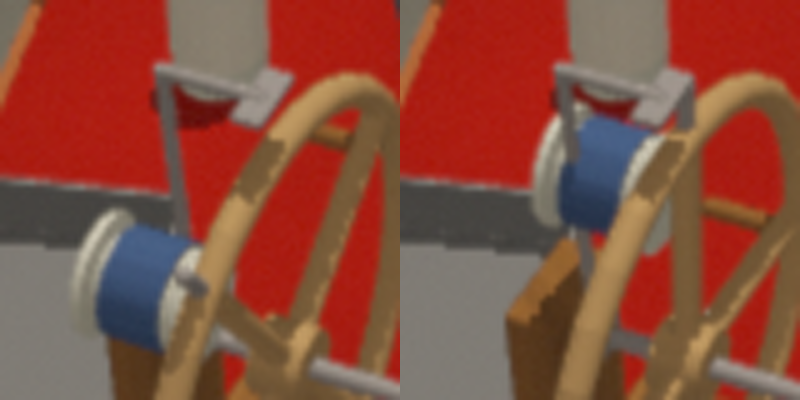

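The left half is the start and the right half is now. The spool has swung up and the post of the tab partly covers it. The pointer spoke, at crop (685,100), stands just at the far edge of the tab, whose middle is at (663,97). That agrees with a wheel angle of about −0.04 and a tab at +0.07, so I'll continue.

Request:
move_arm([
  [[0,0.014,0,0.08,0,0,-1],[0,0.027,0,0.15,0,0,-1],[0,0.027,0,0.15,0,0,-1],[0,0.009,0,0.05,0,0,-1]],
])

```text
time_s: 8.18
position: [0.5439, 0.081, 0.2934]
tcp_rot: [0.124, 0.992, -0.01, -0.001]
force: [-3.8, 5.5, 3.7]
finger_gap: 0.0243
grip_force: 62.4
```

```bash
python3 est.py .073 .6 4 .08 .15 .15 .05
```

```text
arm L 0.029 commanded corr 0.012
scene 8.183 th -0.036 cor -0.016 res 0.19 area 236
scene 8.233 th -0.032 cor -0.012 res 0.21 area 238
t 8.28 th -0.005 w 0.091 L 0.029 r 0.1034 a 18.6 b 16.7 dl -0.021 rms 0.0036 F [-3.7  5.6  3.3] gap 0.0245
pred th [0.003 0.014 0.026 0.038 0.051] w [0.11 0.14 0.15 0.14 0.13]
[0, 0.02, 0.0, 0.11, 0, 0, -1]
[0, 0.0, 0.0, 0.0, 0, 0, -1]
[0, -0.023, 0.0, -0.13, 0, 0, -1]
[0, -0.038, 0.0, -0.21, 0, 0, -1]
wx: 0.11 0.0 -0.13 -0.21
```

Request:
move_arm([
  [[0,0.027,0,0.15,0,0,-1],[0,0,0,0,0,0,-1],[0,-0.023,0,-0.13,0,0,-1],[0,-0.038,0,-0.21,0,0,-1]],
])

```text
time_s: 8.62
position: [0.5436, 0.0795, 0.2934]
tcp_rot: [0.123, 0.992, -0.001, -0.0]
force: [-3.5, 4.7, 4.2]
finger_gap: 0.0244
grip_force: 62.3
```

```bash
python3 est.py .073 .6 5 .15 0 -.13 -.21
```

```text
arm L 0.009 commanded corr -0.004
scene 8.617 th -0.002 cor 0.017 res 0.27 area 235
scene 8.667 th 0.003 cor 0.022 res 0.34 area 238
t 8.72 th 0.027 w 0.070 L 0.009 r 0.1034 a 18.1 b 16.6 dl -0.024 rms 0.0026 F [-3.8  6.3  2.5] gap 0.0241
pred th [0.032 0.038 0.045 0.052 0.059 0.066] w [0.07 0.08 0.09 0.09 0.08 0.06]
[0, 0.029, 0.0, 0.16, 0, 0, -1]
[0, 0.014, 0.0, 0.08, 0, 0, -1]
[0, -0.004, 0.0, -0.02, 0, 0, -1]
[0, -0.018, 0.0, -0.1, 0, 0, -1]
[0, -0.022, 0.0, -0.12, 0, 0, -1]
wx: 0.16 0.08 -0.02 -0.1 -0.12
```

Request:
move_arm([
  [[0,0.029,0,0.16,0,0,-1],[0,0.014,0,0.08,0,0,-1],[0,-0.004,0,-0.02,0,0,-1],[0,-0.018,0,-0.1,0,0,-1],[0,-0.022,0,-0.12,0,0,-1]],
])

```text
time_s: 9.13
position: [0.5435, 0.0794, 0.2934]
tcp_rot: [0.123, 0.992, -0.001, -0.0]
force: [-4.2, 5.2, 3.3]
finger_gap: 0.0239
grip_force: 62.4
```

```bash
python3 est.py .073 .6 6 .16 .08 -.02 -.1 -.12;  python3 - <<'E'
import glob,numpy as np,cv2
f=sorted(glob.glob("im_*.npz"))[-1]; s=np.load(f)["pixels"]
cv2.imwrite("pics/c5.png",cv2.resize(s[195:235,270:310],(480,480),interpolation=cv2.INTER_CUBIC)[:,:,::-1])
E
```

```text
arm L 0.01 commanded corr 0.001
scene 9.133 th 0.05 cor 0.067 res 0.26 area 238
scene 9.183 th 0.061 cor 0.078 res 0.3 area 241
t 9.23 th 0.082 w 0.133 L 0.010 r 0.1034 a 19.1 b 15.8 dl -0.023 rms 0.0013 F [-2.8  5.1  3.5] gap 0.0240
pred th [0.092 0.097 0.096 0.091 0.085 0.08  0.075] w [ 0.09  0.03 -0.03 -0.07 -0.07 -0.06 -0.04]
[0, -0.094, 0.002, -0.52, 0, 0, -1]
[0, -0.036, 0.0, -0.2, 0, 0, -1]
[0, 0.02, 0.0, 0.11, 0, 0, -1]
[0, 0.047, 0.001, 0.26, 0, 0, -1]
[0, 0.05, 0.001, 0.28, 0, 0, -1]
[0, 0.034, 0.0, 0.19, 0, 0, -1]
wx: -0.52 -0.2 0.11 0.26 0.28 0.19
```

View pics/c5.png

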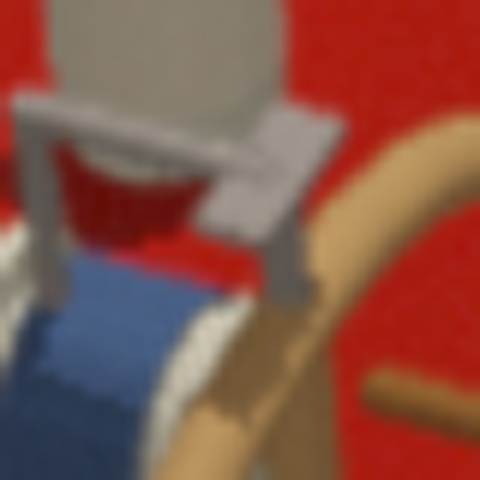

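The pointer stands under the tab, emerging at crop (288,240) below the tab whose middle is at (270,170). I'll continue holding and cross-check the pointer angle.

Request:
move_arm([
  [[0,-0.094,0.002,-0.52,0,0,-1],[0,-0.036,0,-0.2,0,0,-1],[0,0.02,0,0.11,0,0,-1],[0,0.047,0.001,0.26,0,0,-1],[0,0.05,0.001,0.28,0,0,-1],[0,0.034,0,0.19,0,0,-1]],
])

```text
time_s: 9.73
position: [0.5437, 0.0802, 0.2934]
tcp_rot: [0.124, 0.992, -0.007, -0.001]
force: [-4.0, 5.8, 2.5]
finger_gap: 0.0245
grip_force: 62.3
```

```bash
python3 est.py .073 .6 6 -.52 -.2 .11 .26 .28 .19; python3 - <<'E'
from h import *
c=dict(np.load("scene3.npz"))
P=lambda th,r:C+.19*Z+.03*X+r*(Y*np.sin(th)+Z*np.cos(th))
for th in (-.03,.02,.07,.12): print(th,"pointer r .182,.165,.155 in crop px",((proj(c,[P(th,r) for r in (.182,.165,.155)])-(270,195))*12).round(0).tolist(),"tab ctr",((proj(c,P(th,.192))-(270,195))*12).round(0).tolist())
E
```

```text
arm L 0.024 commanded corr 0.004
scene 9.733 th 0.062 cor 0.079 res 0.33 area 240
scene 9.783 th 0.057 cor 0.074 res 0.29 area 240
t 9.83 th 0.073 w -0.031 L 0.024 r 0.1034 a 19.0 b 15.8 dl -0.023 rms 0.0012 F [-4.5  5.4  5.4] gap 0.0243
pred th [0.071 0.071 0.071 0.072 0.072 0.073 0.073] w [-0.01 -0.    0.01  0.01  0.01  0.01  0.  ]
[0, -0.005, 0.0, -0.03, 0, 0, -1]
[0, -0.007, 0.0, -0.04, 0, 0, -1]
[0, -0.009, 0.0, -0.05, 0, 0, -1]
[0, -0.007, 0.0, -0.04, 0, 0, -1]
[0, -0.005, 0.0, -0.03, 0, 0, -1]
[0, -0.002, 0.0, -0.01, 0, 0, -1]
wx: -0.03 -0.04 -0.05 -0.04 -0.03 -0.01
-0.03 pointer r .182,.165,.155 in crop px [[321.0, 154.0], [322.0, 219.0], [323.0, 257.0]] tab ctr [[320.0, 115.0]]
0.02 pointer r .182,.165,.155 in crop px [[302.0, 179.0], [306.0, 242.0], [308.0, 279.0]] tab ctr [[300.0, 142.0]]
0.07 pointer r .182,.165,.155 in crop px [[283.0, 207.0], [289.0, 267.0], [292.0, 302.0]] tab ctr [[280.0, 171.0]]
0.12 pointer r .182,.165,.155 in crop px [[264.0, 237.0], [272.0, 294.0], [276.0, 328.0]] tab ctr [[260.0, 202.0]]
```

Request:
move_arm([
  [[0,-0.005,0,-0.03,0,0,-1],[0,-0.007,0,-0.04,0,0,-1],[0,-0.009,0,-0.05,0,0,-1],[0,-0.007,0,-0.04,0,0,-1],[0,-0.005,0,-0.03,0,0,-1],[0,-0.002,0,-0.01,0,0,-1]],
])

```text
time_s: 10.33
position: [0.5432, 0.0784, 0.2934]
tcp_rot: [0.124, 0.992, 0.002, 0.0]
force: [-4.1, 5.9, 3.6]
finger_gap: 0.0244
grip_force: 62.3
```

```bash
python3 est.py .075 .6 8 -.03 -.04 -.05 -.04 -.03 -.01
```

```text
arm L 0.003 commanded corr -0.004
scene 10.333 th 0.074 cor 0.09 res 0.29 area 244
scene 10.383 th 0.076 cor 0.092 res 0.26 area 241
t 10.43 th 0.094 w 0.040 L 0.003 r 0.1034 a 18.9 b 16.0 dl -0.019 rms 0.0020 F [-4.8  6.6  3.8] gap 0.0242
pred th [0.096 0.097 0.094 0.09  0.085 0.08  0.077 0.074 0.073] w [ 0.02 -0.01 -0.04 -0.06 -0.06 -0.05 -0.04 -0.02 -0.  ]
[0, -0.043, 0.0, -0.24, 0, 0, -1]
[0, -0.016, 0.0, -0.09, 0, 0, -1]
[0, 0.011, 0.0, 0.06, 0, 0, -1]
[0, 0.025, 0.0, 0.14, 0, 0, -1]
[0, 0.027, 0.0, 0.15, 0, 0, -1]
[0, 0.02, 0.0, 0.11, 0, 0, -1]
[0, 0.009, 0.0, 0.05, 0, 0, -1]
[0, -0.002, 0.0, -0.01, 0, 0, -1]
wx: -0.24 -0.09 0.06 0.14 0.15 0.11 0.05 -0.01
```

Request:
move_arm([
  [[0,-0.043,0,-0.24,0,0,-1],[0,-0.016,0,-0.09,0,0,-1],[0,0.011,0,0.06,0,0,-1],[0,0.025,0,0.14,0,0,-1],[0,0.027,0,0.15,0,0,-1],[0,0.02,0,0.11,0,0,-1]],
])

```text
time_s: 10.93
position: [0.5436, 0.0796, 0.2935]
tcp_rot: [0.124, 0.992, -0.004, -0.0]
force: [-4.0, 5.2, 3.6]
finger_gap: 0.0237
grip_force: 62.3
```

```bash
python3 est.py .075 .6 8 -.24 -.09 .06 .14 .15 .11
```

```text
arm L 0.016 commanded corr 0.002
scene 10.933 th 0.061 cor 0.078 res 0.3 area 241
scene 10.983 th 0.053 cor 0.07 res 0.29 area 239
t 11.03 th 0.071 w -0.034 L 0.016 r 0.1034 a 18.8 b 16.0 dl -0.018 rms 0.0023 F [-3.9  5.6  3.4] gap 0.0242
pred th [0.069 0.068 0.069 0.071 0.072 0.074 0.075 0.075 0.076] w [-0.02  0.    0.01  0.02  0.02  0.02  0.01  0.01  0.  ]
[0, 0.009, 0.0, 0.05, 0, 0, -1]
[0, -0.0, 0.0, -0.0, 0, 0, -1]
[0, -0.009, 0.0, -0.05, 0, 0, -1]
[0, -0.011, 0.0, -0.06, 0, 0, -1]
[0, -0.011, 0.0, -0.06, 0, 0, -1]
[0, -0.007, 0.0, -0.04, 0, 0, -1]
[0, -0.002, 0.0, -0.01, 0, 0, -1]
[0, 0.002, 0.0, 0.01, 0, 0, -1]
wx: 0.05 -0.0 -0.05 -0.06 -0.06 -0.04 -0.01 0.01
```

Request:
move_arm([
  [[0,0.009,0,0.05,0,0,-1],[0,0,0,0,0,0,-1],[0,-0.009,0,-0.05,0,0,-1],[0,-0.011,0,-0.06,0,0,-1],[0,-0.011,0,-0.06,0,0,-1],[0,-0.007,0,-0.04,0,0,-1],[0,-0.002,0,-0.01,0,0,-1]],
])

```text
time_s: 11.62
position: [0.5431, 0.0781, 0.2934]
tcp_rot: [0.124, 0.992, 0.004, 0.0]
force: [-3.6, 6.0, 2.4]
finger_gap: 0.024
grip_force: 62.2
```

```bash
python3 est.py .075 .6 8 .05 0 -.05 -.06 -.06 -.04 -.01
```

```text
arm L -0.0 commanded corr -0.002
scene 11.617 th 0.081 cor 0.097 res 0.26 area 243
scene 11.667 th 0.081 cor 0.097 res 0.26 area 242
t 11.72 th 0.100 w 0.049 L -0.000 r 0.1034 a 18.7 b 16.1 dl -0.016 rms 0.0030 F [-3.8  6.7  3.5] gap 0.0243
pred th [0.103 0.103 0.1   0.094 0.087 0.081 0.077 0.074 0.073] w [ 0.02 -0.02 -0.06 -0.08 -0.08 -0.06 -0.04 -0.03 -0.01]
[0, -0.052, 0.001, -0.29, 0, 0, -1]
[0, -0.02, 0.0, -0.11, 0, 0, -1]
[0, 0.014, 0.0, 0.08, 0, 0, -1]
[0, 0.032, 0.0, 0.18, 0, 0, -1]
[0, 0.032, 0.0, 0.18, 0, 0, -1]
[0, 0.023, 0.0, 0.13, 0, 0, -1]
[0, 0.009, 0.0, 0.05, 0, 0, -1]
[0, -0.002, 0.0, -0.01, 0, 0, -1]
wx: -0.29 -0.11 0.08 0.18 0.18 0.13 0.05 -0.01
```

Request:
move_arm([
  [[0,-0.052,0.001,-0.29,0,0,-1],[0,-0.02,0,-0.11,0,0,-1],[0,0.014,0,0.08,0,0,-1],[0,0.032,0,0.18,0,0,-1],[0,0.032,0,0.18,0,0,-1],[0,0.016,0,0.09,0,0,-1]],
])

```text
time_s: 12.22
position: [0.5435, 0.0793, 0.2934]
tcp_rot: [0.124, 0.992, -0.002, -0.0]
force: [-4.3, 5.2, 3.6]
finger_gap: 0.0241
grip_force: 62.3
```

```bash
python3 est.py .07 .6 7 -.29 -.11 .08 .18 .18 .09
```

```text
arm L 0.012 commanded corr 0.001
scene 12.217 th 0.052 cor 0.069 res 0.28 area 239
scene 12.267 th 0.049 cor 0.066 res 0.27 area 239
t 12.32 th 0.063 w -0.074 L 0.012 r 0.1034 a 18.7 b 16.2 dl -0.016 rms 0.0029 F [-3.5  5.5  3.2] gap 0.0242
pred th [0.058 0.055 0.056 0.059 0.063 0.067 0.069 0.071] w [-0.05 -0.01  0.02  0.04  0.05  0.04  0.03  0.01]
[0, 0.04, 0.0, 0.22, 0, 0, -1]
[0, 0.013, 0.0, 0.07, 0, 0, -1]
[0, -0.014, 0.0, -0.08, 0, 0, -1]
[0, -0.025, 0.0, -0.14, 0, 0, -1]
[0, -0.025, 0.0, -0.14, 0, 0, -1]
[0, -0.018, 0.0, -0.1, 0, 0, -1]
[0, -0.007, 0.0, -0.04, 0, 0, -1]
wx: 0.22 0.07 -0.08 -0.14 -0.14 -0.1 -0.04
```

Request:
move_arm([
  [[0,0.032,0,0.18,0,0,-1],[0,0.009,0,0.05,0,0,-1],[0,-0.014,0,-0.08,0,0,-1],[0,-0.025,0,-0.14,0,0,-1],[0,-0.025,0,-0.14,0,0,-1],[0,-0.014,0,-0.08,0,0,-1]],
])

```text
time_s: 12.82
position: [0.5429, 0.0773, 0.2933]
tcp_rot: [0.124, 0.992, 0.008, 0.001]
force: [-3.3, 6.1, 2.6]
finger_gap: 0.0243
grip_force: 62.2
```

```bash
python3 est.py .07 .6 7 .18 .05 -.08 -.14 -.14 -.08
```

```text
arm L -0.009 commanded corr -0.003
scene 12.817 th 0.059 cor 0.076 res 0.27 area 239
scene 12.867 th 0.062 cor 0.079 res 0.35 area 239
t 12.92 th 0.077 w 0.007 L -0.009 r 0.1033 a 18.6 b 16.3 dl -0.014 rms 0.0039 F [-3.4  6.   2.5] gap 0.0238
pred th [0.077 0.076 0.075 0.073 0.072 0.071 0.07  0.07 ] w [-0.01 -0.01 -0.02 -0.02 -0.01 -0.01 -0.01 -0.  ]
[0, 0.007, 0.0, 0.04, 0, 0, -1]
[0, 0.007, 0.0, 0.04, 0, 0, -1]
[0, 0.007, 0.0, 0.04, 0, 0, -1]
[0, 0.005, 0.0, 0.03, 0, 0, -1]
[0, 0.004, 0.0, 0.02, 0, 0, -1]
[0, 0.002, 0.0, 0.01, 0, 0, -1]
[0, 0.0, 0.0, 0.0, 0, 0, -1]
wx: 0.04 0.04 0.04 0.03 0.02 0.01 0.0
```

Request:
move_arm([
  [[0,0,0,0,0,0,-1],[0,0.005,0,0.03,0,0,-1],[0,0.005,0,0.03,0,0,-1],[0,0.005,0,0.03,0,0,-1],[0,0.004,0,0.02,0,0,-1]],
])

```text
time_s: 13.33
position: [0.5432, 0.0783, 0.2934]
tcp_rot: [0.124, 0.992, 0.002, 0.0]
force: [-3.4, 5.5, 3.5]
finger_gap: 0.0243
grip_force: 62.2
```

```bash
sed -i 's/now-2.2/now-1.6/; s/x\[4\]\/.015/x[4]\/.03/' est.py; python3 est.py .07 .6 6 0 .03 .03 .03 .02
```

```text
arm L 0.001 commanded corr 0.001
scene 13.333 th 0.049 cor 0.066 res 0.27 area 239
scene 13.383 th 0.045 cor 0.062 res 0.32 area 241
t 13.43 th 0.060 w -0.062 L 0.001 r 0.1034 a 18.9 b 15.9 dl -0.019 rms 0.0007 F [-4.2  5.1  3.5] gap 0.0243
pred th [0.055 0.053 0.054 0.058 0.062 0.065 0.069] w [-0.04 -0.01  0.03  0.05  0.05  0.04  0.03]
[0, 0.056, 0.001, 0.31, 0, 0, -1]
[0, 0.023, 0.0, 0.13, 0, 0, -1]
[0, -0.011, 0.0, -0.06, 0, 0, -1]
[0, -0.027, 0.0, -0.15, 0, 0, -1]
[0, -0.029, 0.0, -0.16, 0, 0, -1]
[0, -0.02, 0.0, -0.11, 0, 0, -1]
wx: 0.31 0.13 -0.06 -0.15 -0.16 -0.11
```

Request:
move_arm([
  [[0,0.056,0.001,0.31,0,0,-1],[0,0.023,0,0.13,0,0,-1],[0,-0.011,0,-0.06,0,0,-1],[0,-0.027,0,-0.15,0,0,-1],[0,-0.029,0,-0.16,0,0,-1],[0,-0.02,0,-0.11,0,0,-1]],
])

```text
time_s: 13.93
position: [0.5431, 0.0779, 0.2934]
tcp_rot: [0.124, 0.992, 0.005, 0.001]
force: [-2.7, 5.2, 1.9]
finger_gap: 0.024
grip_force: 62.2
```

```bash
python3 est.py .073 .6 8 .31 .13 -.06 -.15 -.16 -.11
```

```text
arm L -0.004 commanded corr -0.002
scene 13.933 th 0.08 cor 0.096 res 0.23 area 242
scene 13.983 th 0.084 cor 0.1 res 0.25 area 241
t 14.03 th 0.107 w 0.122 L -0.004 r 0.1034 a 18.9 b 15.9 dl -0.014 rms 0.0012 F [-3.1  6.2  2.6] gap 0.0241
pred th [0.115 0.118 0.114 0.105 0.094 0.084 0.076 0.071 0.069] w [ 0.07 -0.01 -0.08 -0.12 -0.13 -0.11 -0.08 -0.04 -0.01]
[0, -0.11, 0.003, -0.61, 0, 0, -1]
[0, -0.041, 0.0, -0.23, 0, 0, -1]
[0, 0.025, 0.0, 0.14, 0, 0, -1]
[0, 0.059, 0.001, 0.33, 0, 0, -1]
[0, 0.061, 0.001, 0.34, 0, 0, -1]
[0, 0.045, 0.001, 0.25, 0, 0, -1]
[0, 0.02, 0.0, 0.11, 0, 0, -1]
[0, -0.004, 0.0, -0.02, 0, 0, -1]
wx: -0.61 -0.23 0.14 0.33 0.34 0.25 0.11 -0.02
```

Request:
move_arm([
  [[0,-0.11,0.003,-0.61,0,0,-1],[0,-0.041,0,-0.23,0,0,-1],[0,0.025,0,0.14,0,0,-1],[0,0.059,0.001,0.33,0,0,-1],[0,0.061,0.001,0.34,0,0,-1]],
])

```text
time_s: 14.45
position: [0.5429, 0.0772, 0.2934]
tcp_rot: [0.124, 0.992, 0.005, 0.001]
force: [-4.4, 6.0, 1.5]
finger_gap: 0.0241
grip_force: 62.0
```

```bash
python3 est.py .073 .6 7 -.61 -.23 .14 .33 .34
```

```text
arm L -0.001 commanded corr 0.005
scene 14.45 th 0.049 cor 0.066 res 0.27 area 239
scene 14.5 th 0.039 cor 0.056 res 0.26 area 236
t 14.55 th 0.045 w -0.225 L -0.001 r 0.1034 a 18.9 b 15.9 dl -0.019 rms 0.0010 F [-4.1  5.2  3.7] gap 0.0243
pred th [0.029 0.021 0.024 0.034 0.047 0.06  0.069 0.076] w [-0.16 -0.03  0.08  0.15  0.16  0.14  0.09  0.04]
[0, 0.176, 0.008, 0.98, 0, 0, -1]
[0, 0.07, 0.001, 0.39, 0, 0, -1]
[0, -0.034, 0.0, -0.19, 0, 0, -1]
[0, -0.085, 0.002, -0.47, 0, 0, -1]
[0, -0.09, 0.002, -0.5, 0, 0, -1]
[0, -0.065, 0.001, -0.36, 0, 0, -1]
[0, -0.029, 0.0, -0.16, 0, 0, -1]
wx: 0.98 0.39 -0.19 -0.47 -0.5 -0.36 -0.16
```

Request:
move_arm([
  [[0,0.162,0.006,0.9,0,0,-1],[0,0.054,0.001,0.3,0,0,-1],[0,-0.036,0,-0.2,0,0,-1],[0,-0.081,0.002,-0.45,0,0,-1]],
])

```text
time_s: 14.88
position: [0.5442, 0.0824, 0.2937]
tcp_rot: [0.123, 0.992, -0.02, -0.002]
force: [-6.5, 0.0, 6.4]
finger_gap: 0.0241
grip_force: 62.2
```

```bash
python3 est.py .073 .8 6 .9 .3 -.2 -.45
```

```text
arm L 0.027 commanded corr -0.02
scene 14.883 th 0.017 cor 0.035 res 0.29 area 242
scene 14.933 th 0.024 cor 0.042 res 0.25 area 240
t 14.98 th 0.047 w 0.127 L 0.027 r 0.1038 a 18.9 b 15.9 dl -0.015 rms 0.0005 F [-5.7  2.8  5.8] gap 0.0242
pred th [0.058 0.065 0.069 0.07  0.07  0.069 0.07 ] w [ 0.11  0.07  0.03  0.   -0.01 -0.    0.  ]
[0, -0.088, 0.002, -0.49, 0, 0, -1]
[0, -0.04, 0.0, -0.22, 0, 0, -1]
[0, 0.007, 0.0, 0.04, 0, 0, -1]
[0, 0.029, 0.0, 0.16, 0, 0, -1]
[0, 0.029, 0.0, 0.16, 0, 0, -1]
[0, 0.018, 0.0, 0.1, 0, 0, -1]
wx: -0.49 -0.22 0.04 0.16 0.16 0.1
```

Request:
move_arm([
  [[0,-0.088,0.002,-0.49,0,0,-1],[0,-0.04,0,-0.22,0,0,-1],[0,0.007,0,0.04,0,0,-1],[0,0.029,0,0.16,0,0,-1],[0,0.029,0,0.16,0,0,-1]],
])

```text
time_s: 15.4
position: [0.543, 0.0779, 0.2937]
tcp_rot: [0.124, 0.992, -0.004, -0.001]
force: [-5.9, 2.0, 6.6]
finger_gap: 0.0243
grip_force: 62.0
```

```bash
python3 est.py .073 .8 7 -.49 -.22 .04 .16 .16
```

```text
arm L 0.002 commanded corr 0.006
scene 15.4 th 0.04 cor 0.057 res 0.27 area 239
scene 15.45 th 0.039 cor 0.056 res 0.27 area 240
t 15.50 th 0.055 w -0.034 L 0.002 r 0.1037 a 19.0 b 15.8 dl -0.017 rms 0.0008 F [-5.7  1.3  7.1] gap 0.0245
pred th [0.052 0.052 0.053 0.057 0.061 0.065 0.069 0.072] w [-0.02  0.01  0.03  0.05  0.05  0.05  0.04  0.02]
[0, 0.038, 0.0, 0.21, 0, 0, -1]
[0, 0.016, 0.0, 0.09, 0, 0, -1]
[0, -0.005, 0.0, -0.03, 0, 0, -1]
[0, -0.018, 0.0, -0.1, 0, 0, -1]
[0, -0.022, 0.0, -0.12, 0, 0, -1]
[0, -0.018, 0.0, -0.1, 0, 0, -1]
[0, -0.011, 0.0, -0.06, 0, 0, -1]
wx: 0.21 0.09 -0.03 -0.1 -0.12 -0.1 -0.06
```

Request:
move_arm([
  [[0,0.038,0,0.21,0,0,-1],[0,0.016,0,0.09,0,0,-1],[0,-0.005,0,-0.03,0,0,-1],[0,-0.018,0,-0.1,0,0,-1],[0,-0.022,0,-0.12,0,0,-1],[0,-0.018,0,-0.1,0,0,-1]],
])

```text
time_s: 16.0
position: [0.5429, 0.0778, 0.2937]
tcp_rot: [0.124, 0.992, -0.002, -0.0]
force: [-6.3, 2.0, 7.0]
finger_gap: 0.0243
grip_force: 62.1
```

```bash
python3 est.py .073 .8 7 .21 .09 -.03 -.1 -.12 -.1
```

```text
arm L -0.005 commanded corr -0.003
scene 16.0 th 0.044 cor 0.061 res 0.24 area 237
scene 16.05 th 0.045 cor 0.062 res 0.26 area 237
t 16.10 th 0.063 w 0.010 L -0.005 r 0.1037 a 18.9 b 15.9 dl -0.017 rms 0.0006 F [-6.1  2.5  6. ] gap 0.0243
pred th [0.063 0.064 0.065 0.066 0.068 0.069 0.071 0.072] w [0.   0.01 0.01 0.02 0.02 0.02 0.02 0.01]
[0, 0.016, 0.0, 0.09, 0, 0, -1]
[0, 0.011, 0.0, 0.06, 0, 0, -1]
[0, 0.004, 0.0, 0.02, 0, 0, -1]
[0, -0.002, 0.0, -0.01, 0, 0, -1]
[0, -0.005, 0.0, -0.03, 0, 0, -1]
[0, -0.005, 0.0, -0.03, 0, 0, -1]
[0, -0.005, 0.0, -0.03, 0, 0, -1]
wx: 0.09 0.06 0.02 -0.01 -0.03 -0.03 -0.03
```

Held within the window from before 9 s to 16 s. Now lowering in stages.

Request:
move_arm([
  [[0,0.016,0,0.09,0,0,-1],[0,0.011,0,0.06,0,0,-1],[0,0.004,0,0.02,0,0,-1],[0,-0.002,0,-0.01,0,0,-1],[0,-0.005,0,-0.03,0,0,-1]],
])

```text
time_s: 16.52
position: [0.5433, 0.079, 0.2937]
tcp_rot: [0.124, 0.992, -0.008, -0.001]
force: [-6.7, 1.4, 7.1]
finger_gap: 0.0243
grip_force: 62.1
```

```bash
python3 est.py .25 1.3 6 .09 .06 .02 -.01 -.03
```

```text
arm L 0.007 commanded corr 0.001
scene 16.517 th 0.046 cor 0.063 res 0.31 area 237
scene 16.567 th 0.045 cor 0.062 res 0.32 area 239
t 16.62 th 0.063 w 0.009 L 0.007 r 0.1037 a 18.9 b 15.9 dl -0.018 rms 0.0004 F [-6.3  2.4  6.2] gap 0.0241
pred th [0.065 0.068 0.075 0.087 0.102 0.122 0.149] w [0.03 0.06 0.11 0.16 0.21 0.25 0.29]
[0, 0.029, 0.0, 0.16, 0, 0, -1]
[0, 0.025, 0.0, 0.14, 0, 0, -1]
[0, 0.018, 0.0, 0.1, 0, 0, -1]
[0, 0.005, 0.0, 0.03, 0, 0, -1]
[0, -0.013, 0.0, -0.07, 0, 0, -1]
[0, -0.032, 0.0, -0.18, 0, 0, -1]
wx: 0.16 0.14 0.1 0.03 -0.07 -0.18
```

Request:
move_arm([
  [[0,0.029,0,0.16,0,0,-1],[0,0.025,0,0.14,0,0,-1],[0,0.018,0,0.1,0,0,-1],[0,0.005,0,0.03,0,0,-1],[0,-0.013,0,-0.07,0,0,-1],[0,-0.032,0,-0.18,0,0,-1]],
])

```text
time_s: 17.12
position: [0.5437, 0.0808, 0.2937]
tcp_rot: [0.124, 0.992, -0.015, -0.002]
force: [-6.7, 1.4, 6.1]
finger_gap: 0.0243
grip_force: 62.2
```

```bash
python3 est.py .4 1.1 5 .16 .14 .1 .03 -.07 -.18
```

```text
arm L 0.022 commanded corr -0.001
scene 17.117 th 0.106 cor 0.121 res 0.38 area 241
scene 17.167 th 0.121 cor 0.136 res 0.28 area 243
t 17.22 th 0.149 w 0.292 L 0.022 r 0.1037 a 18.9 b 15.9 dl -0.018 rms 0.0006 F [-6.6  2.8  5.6] gap 0.0242
pred th [0.173 0.194 0.211 0.228 0.248 0.278] w [0.27 0.22 0.2  0.22 0.26 0.33]
[0, -0.137, 0.005, -0.76, 0, 0, -1]
[0, -0.036, 0.0, -0.2, 0, 0, -1]
[0, 0.05, 0.001, 0.28, 0, 0, -1]
[0, 0.072, 0.001, 0.4, 0, 0, -1]
[0, 0.036, 0.0, 0.2, 0, 0, -1]
wx: -0.76 -0.2 0.28 0.4 0.2
```

Request:
move_arm([
  [[0,-0.137,0.005,-0.76,0,0,-1],[0,-0.036,0,-0.2,0,0,-1],[0,0.045,0.001,0.25,0,0,-1],[0,0.054,0.001,0.3,0,0,-1]],
])

```text
time_s: 17.55
position: [0.5425, 0.0763, 0.2937]
tcp_rot: [0.125, 0.992, 0.002, 0.0]
force: [-6.3, 3.4, 5.4]
finger_gap: 0.0242
grip_force: 61.8
```

```bash
python3 est.py .42 1.0 5 -.76 -.2 .25 .3
```

```text
arm L -0.01 commanded corr 0.004
scene 17.55 th 0.186 cor 0.199 res 0.11 area 250
scene 17.6 th 0.188 cor 0.201 res 0.07 area 252
t 17.65 th 0.208 w 0.097 L -0.010 r 0.1037 a 18.5 b 16.3 dl -0.017 rms 0.0021 F [-7.1  1.1  7.7] gap 0.0243
pred th [0.217 0.228 0.244 0.265 0.289 0.322] w [0.12 0.16 0.22 0.27 0.31 0.35]
[0, 0.034, 0.0, 0.19, 0, 0, -1]
[0, 0.032, 0.0, 0.18, 0, 0, -1]
[0, 0.018, 0.0, 0.1, 0, 0, -1]
[0, -0.009, 0.0, -0.05, 0, 0, -1]
[0, -0.041, 0.0, -0.23, 0, 0, -1]
wx: 0.19 0.18 0.1 -0.05 -0.23
```

Request:
move_arm([
  [[0,0.034,0,0.19,0,0,-1],[0,0.032,0,0.18,0,0,-1],[0,0.018,0,0.1,0,0,-1],[0,-0.009,0,-0.05,0,0,-1],[0,-0.041,0,-0.23,0,0,-1]],
])

```text
time_s: 18.07
position: [0.5433, 0.0791, 0.2937]
tcp_rot: [0.123, 0.992, -0.006, -0.001]
force: [-4.9, 0.6, 6.7]
finger_gap: 0.024
grip_force: 62.2
```

```bash
python3 est.py .48 1.0 5 .19 .18 .1 -.05 -.23
```

```text
arm L 0.003 commanded corr -0.004
scene 18.067 th 0.282 cor 0.292 res 0.05 area 257
scene 18.117 th 0.296 cor 0.305 res 0.04 area 256
t 18.17 th 0.324 w 0.359 L 0.003 r 0.1037 a 18.8 b 15.9 dl -0.024 rms 0.0013 F [-5.1  2.2  6.1] gap 0.0245
pred th [0.353 0.375 0.389 0.398 0.408 0.421] w [0.32 0.22 0.14 0.11 0.12 0.15]
[0, -0.18, 0.008, -1.0, 0, 0, -1]
[0, -0.068, 0.001, -0.38, 0, 0, -1]
[0, 0.045, 0.001, 0.25, 0, 0, -1]
[0, 0.09, 0.002, 0.5, 0, 0, -1]
[0, 0.07, 0.001, 0.39, 0, 0, -1]
wx: -1.0 -0.38 0.25 0.5 0.39
```

Request:
move_arm([
  [[0,-0.18,0.008,-1,0,0,-1],[0,-0.068,0.001,-0.38,0,0,-1],[0,0.036,0,0.2,0,0,-1],[0,0.063,0.001,0.35,0,0,-1]],
])

```text
time_s: 18.5
position: [0.541, 0.0704, 0.2933]
tcp_rot: [0.125, 0.992, 0.031, 0.003]
force: [-6.1, 4.5, 3.8]
finger_gap: 0.0242
grip_force: 61.6
```

```bash
python3 est.py .59 1.2 5 -1 -.38 .2 .35
```

```text
arm L -0.065 commanded corr 0.004
scene 18.5 th 0.401 cor 0.407 res 0.08 area 262
scene 18.55 th 0.403 cor 0.409 res 0.03 area 259
t 18.60 th 0.415 w 0.085 L -0.065 r 0.1036 a 19.1 b 15.8 dl -0.029 rms 0.0019 F [-4.8  2.   6.1] gap 0.0244
pred th [0.421 0.428 0.436 0.448 0.463 0.488] w [0.07 0.08 0.12 0.16 0.21 0.27]
[0, 0.025, 0.0, 0.14, 0, 0, -1]
[0, 0.036, 0.0, 0.2, 0, 0, -1]
[0, 0.036, 0.0, 0.2, 0, 0, -1]
[0, 0.022, 0.0, 0.12, 0, 0, -1]
[0, -0.007, 0.0, -0.04, 0, 0, -1]
wx: 0.14 0.2 0.2 0.12 -0.04
```

Request:
move_arm([
  [[0,0.025,0,0.14,0,0,-1],[0,0.036,0,0.2,0,0,-1],[0,0.036,0,0.2,0,0,-1],[0,0.016,0,0.09,0,0,-1],[0,-0.018,0,-0.1,0,0,-1]],
])

```text
time_s: 19.02
position: [0.5426, 0.0765, 0.2937]
tcp_rot: [0.124, 0.992, 0.007, 0.001]
force: [-5.9, 1.1, 6.4]
finger_gap: 0.0244
grip_force: 62.2
```

```bash
python3 est.py .595 .7 6 .14 .2 .2 .09 -.1
```

```text
arm L -0.021 commanded corr -0.002
scene 19.017 th 0.443 cor 0.448 res 0.09 area 263
scene 19.067 th 0.454 cor 0.459 res 0.04 area 263
t 19.12 th 0.466 w 0.186 L -0.021 r 0.1037 a 18.7 b 16.1 dl -0.015 rms 0.0015 F [-5.1  3.   5.2] gap 0.0242
pred th [0.483 0.499 0.516 0.534 0.552 0.57  0.592] w [0.2  0.2  0.2  0.21 0.22 0.22 0.22]
[0, -0.036, 0.0, -0.2, 0, 0, -1]
[0, -0.011, 0.0, -0.06, 0, 0, -1]
[0, 0.005, 0.0, 0.03, 0, 0, -1]
[0, 0.005, 0.0, 0.03, 0, 0, -1]
[0, -0.002, 0.0, -0.01, 0, 0, -1]
[0, -0.009, 0.0, -0.05, 0, 0, -1]
wx: -0.2 -0.06 0.03 0.03 -0.01 -0.05
```

Request:
move_arm([
  [[0,-0.036,0,-0.2,0,0,-1],[0,-0.011,0,-0.06,0,0,-1],[0,0.005,0,0.03,0,0,-1],[0,0.005,0,0.03,0,0,-1],[0,0,0,0,0,0,-1],[0,0,0,0,0,0,-1]],
])

```text
time_s: 19.62
position: [0.542, 0.0743, 0.2936]
tcp_rot: [0.124, 0.992, 0.016, 0.002]
force: [-5.4, 2.0, 5.3]
finger_gap: 0.024
grip_force: 62.0
```

```bash
python3 est.py .6 .7 4 -.2 -.06 .03 .03 0 0
```

```text
arm L -0.039 commanded corr -0.001
scene 19.617 th 0.588 cor 0.588 res 0.05 area 271
scene 19.667 th 0.599 cor 0.599 res 0.0 area 272
t 19.72 th 0.600 w 0.000 L -0.039 r 0.1037 a 19.1 b 15.9 dl -0.026 rms 0.0021 F [-6.4  2.5  5.9] gap 0.0244
pred th [0.6 0.6 0.6 0.6 0.6] w [0. 0. 0. 0. 0.]
[0, 0.0, 0.0, 0.0, 0, 0, -1]
[0, 0.0, 0.0, 0.0, 0, 0, -1]
[0, 0.0, 0.0, 0.0, 0, 0, -1]
[0, 0.0, 0.0, 0.0, 0, 0, -1]
wx: 0.0 0.0 0.0 0.0
```

The wheel is back on its stop. Bringing the lever up to the spoke.

Request:
move_arm([
  [[0,0.09,0.002,0.5,0,0,-1],[0,0.144,0.005,0.8,0,0,-1],[0,0.162,0.006,0.9,0,0,-1],[0,0.162,0.006,0.9,0,0,-1],[0,0.162,0.006,0.9,0,0,-1],[0,0.162,0.006,0.9,0,0,-1],[0,0.162,0.006,0.9,0,0,-1],[0,0.144,0.005,0.8,0,0,-1]],
])

```text
time_s: 20.38
position: [0.5569, 0.1303, 0.2796]
tcp_rot: [0.12, 0.955, -0.269, -0.031]
force: [-3.7, -0.1, -0.9]
finger_gap: 0.0243
grip_force: 61.3
```

Request:
move_arm([
  [[0,0.126,0.004,0.7,0,0,-1],[0,0.018,0,0.1,0,0,-1],[0,0,0,0,0,0,-1],[0,0,0,0,0,0,-1]],
])

```text
time_s: 20.72
position: [0.5585, 0.1362, 0.2757]
tcp_rot: [0.118, 0.946, -0.3, -0.035]
force: [-3.1, 3.7, 5.9]
finger_gap: 0.0242
grip_force: 62.0
```

```bash
python3 togo.py .6 .103 1 -1
```

```text
20.7167 [0.5585 0.1362 0.2757] off [ 0.0003 -0.002  -0.0007] force [-3.1  3.7  5.9] gap 0.0242
[-0.016, -0.022, 0.032, -0.164, 0.036, -0.042, -1.0]
```

Request:
move_arm([
  [[0,0,0,0,0,0,0],[0,0,0,0,0,0,1],[0,0,0,0,0,0,1],[0,0,0,0,0,0,1],[0,0,0,0,0,0,1],[0,0,0,0,0,0,1],[0,0,0,0,0,0,1],[0,0,0,0,0,0,1]],
])

```text
time_s: 21.38
position: [0.5579, 0.135, 0.275]
tcp_rot: [0.118, 0.947, -0.298, -0.037]
force: [-0.3, -0.0, -0.9]
finger_gap: 0.0852
grip_force: 0.0
```

Request:
move_arm([
  [[0,0,-0.3,0,0,0,1],[0,0,-0.5,0,0,0,1],[0,0,-0.5,0,0,0,1],[0,0,-0.5,0,0,0,1],[0,0,-0.5,0,0,0,1],[0,0,-0.4,0,0,0,1],[0,0,0,0,0,0,1],[0,0,0,0,0,0,1]],
])

```text
time_s: 22.05
position: [0.577, 0.2104, 0.3859]
tcp_rot: [0.118, 0.947, -0.297, -0.036]
force: [0.1, -0.0, -1.1]
finger_gap: 0.0854
grip_force: 0.0
```

```bash
python3 - <<'E'
from h import *
from station import state,capture
s=state(); t=capture("top"); w=capture("wrist"); print(s["time_s"],s["position"],s["force"],s["finger_gap"])
o=np.zeros((400,800,3),np.uint8); o[:300,:400]=cv2.resize(t["pixels"][150:270,240:400],(400,300)); o[:300,400:]=cv2.resize(w["pixels"],(400,300))
cv2.imwrite("pics/c6.png",o[:300,:,::-1])
E
```

```text
22.05 [0.57699735 0.21038412 0.38590273] [ 1.07668032e-01 -4.54126782e-05 -1.05140651e+00] 0.08543199127310705
```

View pics/c6.png

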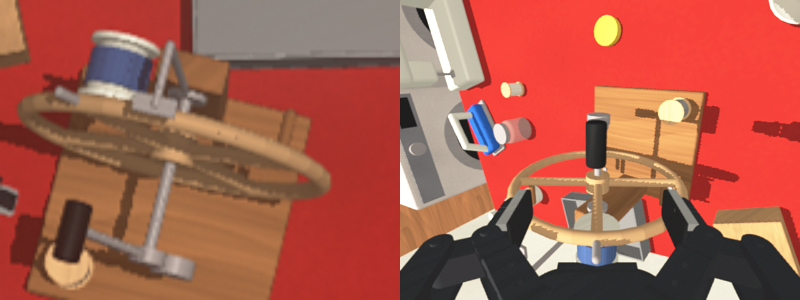

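The wheel is back on its starting stop (spool at crop (120,65), as at the start). The handle is free at (75,230), the gripper is clear and the reels have not moved.

```bash
python3 -c "
from station import *
print(job_done())"
```

```text
the job is handed in; nothing more can be done
None
```

I handed the job in: by my camera estimates, the lever kept the pointer within the index tab's width for about 7 s. The wheel was then let down gently onto its starting stop and the lever released, with the gripper clear. The hand-in returned no verdict, so I can't confirm it was judged a pass.

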